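Set a battery charging box to standby, prop its lid open and load it

ROBOT

A 7-joint arm with a two-finger parallel gripper is mounted at the origin on a cart in front of the work surface, level with it; the furniture and walls round the work are solid. World frame = base frame: x ahead of the robot, y to its left, z up, the work surface at z = 0. Lengths are in m, angles in degrees, forces in N, time in s.
With the tool pointing down it reaches from about 0.4 to 0.75 m from the base axis. Payload 19.5 kg.
Tool frame: the origin (TCP) lies at the very end of the fingers, on their centre line; the grasp point (between the pads) lies 19 mm behind it; z points along the fingers, y is the line along which they close (so a half turn about z gives the same grasp; the last joint's range is limited). The gripper opens to 85 mm and grips with 20 to 120 N. Pads are 22 mm wide; open, the fingers measure 114 mm over their backs; the gripper's body (76 mm by 85 mm) begins 54 mm behind the grasp point. The pads swing forward as they close: fully open they stand 13 mm farther back than shut.
Start: joints at [72.439, 40.479, -1.581, 85.061, 1.261, 54.483, -4.326], TCP at [0.15, -0.555, 0.231] pointing down, gripper open.
Joint ranges: [-155.06, 155.06], [-18.47, 123.98], [-90, 86.84], [0, 140.48], [-83.41, 263.41], [0, 116], [-161.91, 161.91]. Speed limits (degrees/s): [108.29, 108.29, 147.25, 147.25, 172.46, 172.46, 172.46].

INTERFACE

Orientations are given as a 3x3 rotation matrix whose columns are the frame's x, y, z axes.
In Python, from plant import bot gives the robot as it stands.
- The arm moves only by the shell command python3 -m handwheel 'ROWS' [OPENING] [FORCE]. ROWS is JSON, a list of rows, each an object of numbers: "tx", "ty", "tz": the shift along the tool's x, y, z in m; "rx", "ry", "rz": the turn, a rotation vector about the tool's x, y, z in degrees. In form: [{"tx": .., "ty": .., "tz": .., "rx": .., "ry": .., "rz": ..}, ...]. A call has 1 to 10 rows; each row is the pose to reach, as a shift and turn from the pose commanded when the call began, along the tool's axes at that moment; what a row does not reach only later rows make up. A row lasts 1/10 s, in which the tool goes at most 50 mm and 8.59 degrees, less where a joint would pass 70% of its speed; a pose out of reach is approached as far as the arm can. A call with a gripper value outside its range is refused whole. OPENING is the finger opening in m, from 0 to 0.0854, set as the call begins (- or left out, the last holds). The fingers move at their own pace and stop on an object; FORCE is the grip in N (left out, the last holds). Time passes only in rows, so rows that repeat a pose let the fingers close. It gives the time, the measured TCP pose, the force, the opening and the grip force at its end, in the units of the state.
- bot.observe(): the state, without advancing time (a new reading comes with each control period).
- bot.capture(name): name is "side" or "top" or "wrist"; returns the picture (480x640x3 uint8, red, green, blue); there is no depth.
- bot.camera_info(name): a dict with "intrinsics" (3x3 intrinsics, pixels), "eye" and "attitude" of the camera in the world; the wrist camera has in their place "tool_from_camera" (4x4, takes a point from camera to tool coordinates, whose origin is the TCP and whose axes are the flange's). Camera axes: x right, y down, z forward; pixel columns grow to the right and rows downward; lengths in m; the calibration is good to about 2 mm. A picture is of the moment at which its call begins: read the wrist's pose just before it. camera_info takes no time and is no camera call.
- bot.close_job(): hands the job in; it is judged then, once.
Trained networks look in the newest picture that a camera, given by its name, has taken for a name from the list of things; names that differ only in an ending like _2 or _b are one class to them, and where a whole thing is asked for, a point or a joint stands for the part that bears it (a point fixed in the world has none). Each returns a list of dicts, best first, with "conf" (0 to 1); they miss things now and then, are a little off and sometimes report something else, mostly with a low value. They report only what shows in the picture. A call takes as long as a camera call. They do not tell look-alikes from the thing itself.
- bot.find_in(camera, target): "position" ([x, y, z] in m, in world coordinates, good to about 4 mm: the middle of the surface that is visible of it).
The state is a dict: "time_s": time; "q": joint angles; "joint_velocities": joint speeds; "joint_torque": joint torques, N m; "tool_pos": TCP position; "ee_rot": TCP orientation; "ft_force": force on the tool from outside, world axes, zero at the start; "ft_torque": the same for the moment, N m; "width": finger opening in m; "grasp_force": force on a finger pad.
Only numpy, scipy, OpenCV 4.12 (cv2) and the standard library are available. Lean on these libraries where they do the work, as an engineer would, in place of code of your own. Each camera call takes 0.05 s, during which the arm holds its last target. There are 200 camera calls.

TASK

Put the charging box on standby by pressing its three keys fully down one at a time, in this order: the round one, the square one, the long narrow bar. Then lift the lid right back, swing the prop rod up out of its clip and lower the lid until it rests on the rod, with the rod's tip in the slot under the lid. Then put every 9 V battery from the bench down inside the box, leave the lid standing propped open, and leave the other things on the bench where they are.

Things in the scene. Friction and masses are not known exactly. Their poses are not given: they have to be found in the camera images.
- charge_box: grey steel charging box, fixed on the bench at the left; origin under its centre, x from its front to its hinge, y to its left, z up. Body 150 (x) x 180 (y) mm, walls 4 mm, rim 60 mm and inner floor 34 mm above the bench. A ledge 60 mm high on its right side (y -94 to -134, x -77 to +35 mm) carries three keys in a row along x, 34 mm apart, in an order that changes
- lid (a joint): angle of the lid, rad: 0 shut, 1.815 its stop past upright, where it rests by itself; 0.45 kg; let go before about 1.45 it falls shut; on the prop rod it rests at about 1.23. Tray-shaped: skirt 29 mm deep at front and sides, front 157 mm from the hinge, top 93 mm above the bench when shut
- lid_hinge (a point): middle of the lid's hinge line (along the box's y), 77 mm behind the box's centre, 62 mm above the bench. A lid point d ahead of and h above it when shut is, at angle a, (d cos a - h sin a) ahead and (d sin a + h cos a) above
- lid_handle (a point): middle of the lid's handle, a round steel bar 10 mm thick and 94 mm clear between its arms, along the box's y, 38 mm in front of the lid's front face; when shut it is 195 mm ahead of and 14 mm above the hinge line. Pinched from above across the bar, it turns in the fingers as the lid swings
- lid_slot (a point): where the rod's tip sits, in the slot on the underside of the lid near its left edge (d 100 mm, h 22 mm, box y +81 mm): two steel walls 21 mm apart, 10 mm deep, 12 mm wide
- prop_rod (a joint): angle of the prop rod, rad: 0 lying forward in its open-topped clip on the box's left wall, under the shut lid; 1.571 upright; 1.97 leaning back on its stop, the propping position. Let go past about 1.65 it falls to the stop. With the lid right back it swings freely; then the lid, lowered to about 1.25, lands on its tip (pushing the rod to about 1.9) and stays. To fold it, first raise the lid
- rod_pivot (a point): pivot of the prop rod, 45 mm in front of the hinge line, 10 mm above it, 81 mm to the left of the box's centre line; the rod turns about the box's y, its free front end going up and back, like the lid
- rod_ball (a point): centre of the black ball grip on the rod, 15 mm across, 72 mm from the pivot: the place to pinch the rod, across the box's y (it turns freely in the fingers as the rod swings); while lying it is 12 mm above the rim of the wall under it
- rod_tip (a point): centre of the rod's rounded tip (10 mm), 100 mm from the pivot; the rod is 8 mm thick
- box_floor (a point): point on the inner floor, 31 mm in front of the box's centre: there a gripper coming straight down clears the propped lid. The floor is 142 x 172 mm; there is room for three batteries side by side, 50 mm apart, long sides along the box's x
- key_round (a joint): value of the round spring key, m: 0 up, 0.005 fully down; about 4 N pushes it fully down and it springs back
- key_square (a joint): value of the square spring key, m: 0 up, 0.005 fully down; about 4 N pushes it fully down and it springs back
- key_bar (a joint): value of the bar-shaped spring key, m: 0 up, 0.005 fully down; about 4 N pushes it fully down and it springs back
- key_round_top (a point): centre of the upper face of the round key (22 mm across; black), which stands 12 mm above the ledge at the right side of the charging box; pressed straight down
- key_square_top (a point): centre of the upper face of the square key (20 x 20 mm; black), which stands 12 mm above the ledge at the right side of the charging box; pressed straight down
- key_bar_top (a point): centre of the upper face of the long narrow bar-shaped key (9 x 28 mm; black), which stands 12 mm above the ledge at the right side of the charging box; pressed straight down
- battery_a: black and copper-coloured 9 V block battery lying flat, 26 x 46 mm and 17 mm high (plus 4 mm of terminals at its -y end), 46 g; origin under its middle, long side along its own y, so the 26 mm grasp is across its x. Not all are always there. Left of them the amplifier ends at 0.5x+0.87y=-0.012 (m; 105 mm high at 0.87x-0.5y=0.32-0.354 and 0.55-0.585), behind, a shelf unit begins at 0.87x-0.5y=0.738
- battery_b: black and copper-coloured 9 V block battery lying flat, 26 x 46 mm and 17 mm high (plus 4 mm of terminals at its -y end), 46 g; origin under its middle, long side along its own y, so the 26 mm grasp is across its x. Not all are always there. Left of them the amplifier ends at 0.5x+0.87y=-0.012 (m; 105 mm high at 0.87x-0.5y=0.32-0.354 and 0.55-0.585), behind, a shelf unit begins at 0.87x-0.5y=0.738
- battery_c: black and copper-coloured 9 V block battery lying flat, 26 x 46 mm and 17 mm high (plus 4 mm of terminals at its -y end), 46 g; origin under its middle, long side along its own y, so the 26 mm grasp is across its x. Not all are always there. Left of them the amplifier ends at 0.5x+0.87y=-0.012 (m; 105 mm high at 0.87x-0.5y=0.32-0.354 and 0.55-0.585), behind, a shelf unit begins at 0.87x-0.5y=0.738
- solder_reel: reel of solder standing on the bench at the right, 54 mm wide, 42 mm high, origin under its centre; to be left alone
- heat_sink: finned aluminium heat sink on the bench at the right, 27 x 46 x 25 mm, origin under its centre; to be left alone
- flux_tin: round yellow tin on the bench at the right, 48 mm wide, 23 mm high, origin under its centre; to be left alone
Not all that is in view belongs to the job. What is shaped like the battery_c but blue is not meant.

How it is judged:
By the outcome, as a careful person would: the job done as asked, in the order asked, and still so for the second after the job is handed in, with the robot touching nothing.
Of battery_a, battery_b, battery_c only 2 to 3 are there at a start; the rules pass over those that are not, and their reading is None.
At some moment in a run one of battery_a, battery_b, battery_c may be knocked a few centimetres aside while the robot is not near it.
It also fails if it takes over 210 s, if anything falls off the work surface, if the arm or the gripper's body presses on something with over 40 N, if the wrist force passes 120 N, or if a joint passes its speed limit or range.

## Working session

There is one attempt and no reset: what is moved stays moved. The work goes in short steps, Python scripts to look and compute and a shell command to move; the robot and the scene stay as the last step left them, time stands still between calls to the robot, and variables do not carry over. Pictures are saved under pics/ and viewed, at most 14 in all, crops included, and the job is handed in when it is done.

```bash
mkdir -p pics; ls; cat > h.py <<'E'
from plant import bot
import numpy as np, cv2
def snap(cam,name):
    im=bot.capture(cam); cv2.imwrite(f'pics/{name}.png',im[:,:,::-1]); return im
E
python3 - <<'E'
from h import *
o=bot.observe(); print(o['tool_pos'],np.round(o['ee_rot'],3).tolist(),o['width'])
for c in ['side','top','wrist']:
    i=bot.camera_info(c); print(c,{k:np.round(v,3).tolist() for k,v in i.items()})
snap('top','top0');snap('side','side0')
for c in ['top','side']:
  for n in ['charge_box','lid_handle','key_round_top','key_square_top','key_bar_top','rod_ball','battery_a','solder_reel','heat_sink','flux_tin']:
    print(c,n,[(np.round(d['position'],3).tolist(),round(d['conf'],2)) for d in bot.find_in(c,n)][:5])
E
```

```text
pics
[ 0.15042555 -0.55472559  0.23085477] [[0.965, 0.262, -0.0], [0.262, -0.965, 0.001], [-0.0, -0.001, -1.0]] 0.08544493952164715
side {'intrinsics': [[577.075, 0.0, 325.498], [0.0, 577.075, 239.489], [0.0, 0.0, 1.0]], 'eye': [0.565, 0.903, 1.358], 'attitude': [[-0.983, 0.153, -0.1], [0.182, 0.782, -0.596], [-0.013, -0.605, -0.796]]}
top {'intrinsics': [[583.293, 0.0, 314.659], [0.0, 583.293, 238.654], [0.0, 0.0, 1.0]], 'eye': [0.24, -0.055, 1.664], 'attitude': [[-0.023, -0.994, 0.109], [-1.0, 0.024, 0.006], [-0.009, -0.109, -0.994]]}
wrist {'intrinsics': [[362.463, 0.0, 318.698], [0.0, 362.463, 242.678], [0.0, 0.0, 1.0]], 'tool_from_camera': [[0.0, -0.964, -0.266, 0.068], [1.0, 0.001, -0.001, 0.0], [0.001, -0.266, 0.964, -0.143], [0.0, 0.0, 0.0, 1.0]]}
top charge_box [([0.507, 0.343, 0.091], 0.97), ([0.511, 0.349, 0.09], 0.51)]
top lid_handle [([0.511, 0.35, 0.094], 0.84)]
top key_round_top [([0.421, -0.509, 0.022], 0.3)]
top key_square_top []
top key_bar_top [([0.509, 0.341, 0.093], 0.54)]
top rod_ball []
top battery_a [([0.41, -0.373, 0.017], 0.7), ([0.347, -0.324, 0.022], 0.63), ([0.468, -0.414, 0.019], 0.62), ([0.199, -0.307, 0.018], 0.48), ([0.503, 0.341, 0.094], 0.39)]
top solder_reel [([0.604, -0.307, 0.041], 0.53)]
top heat_sink [([0.419, -0.51, 0.024], 0.58)]
top flux_tin [([0.386, -0.564, 0.02], 0.63)]
side charge_box [([0.517, 0.367, 0.09], 0.9), ([0.469, -0.411, 0.019], 0.26)]
side lid_handle [([0.514, 0.367, 0.09], 0.65)]
side key_round_top [([0.419, 0.268, 0.072], 0.45)]
side key_square_top [([0.515, 0.366, 0.087], 0.72), ([0.482, 0.24, 0.074], 0.42)]
side key_bar_top [([0.513, 0.366, 0.091], 0.68), ([0.516, 0.368, 0.099], 0.5)]
side rod_ball []
side battery_a [([0.201, -0.305, 0.024], 0.68), ([0.411, -0.367, 0.022], 0.62), ([0.467, -0.41, 0.016], 0.47)]
side solder_reel [([0.611, -0.299, 0.041], 0.63)]
side heat_sink [([0.422, -0.515, 0.021], 0.61)]
side flux_tin [([0.39, -0.556, 0.022], 0.53)]
```

View pics/top0.png

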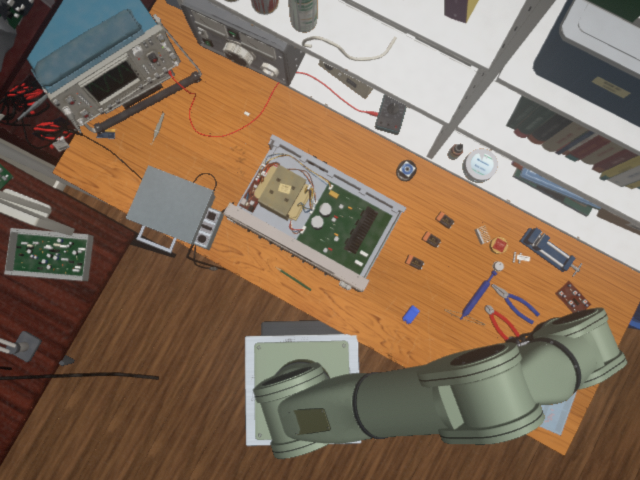

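View pics/side0.png

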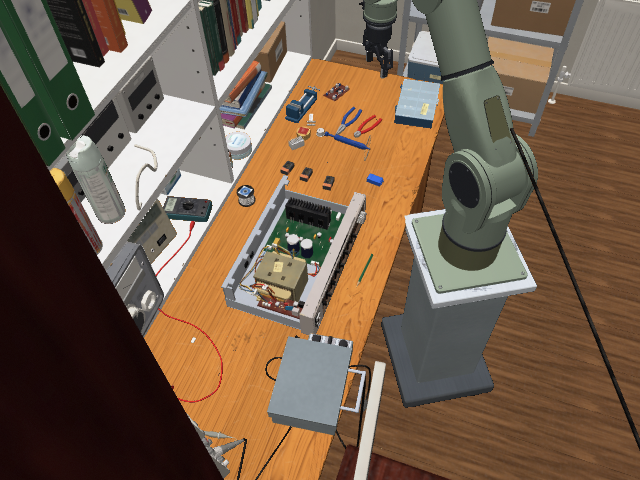

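The top view shows the box at (172,205) with its handle towards the robot (157,242), keys at (208,228), three copper batteries at (445,220), (431,240), (415,262), and a blue look-alike at (411,314).

```bash
python3 - <<'E'
import cv2,numpy as np
a=cv2.imread('pics/top0.png')[155:265,115:235]; b=cv2.imread('pics/side0.png')[325:440,255:375]
a=cv2.resize(a,(400,367),interpolation=cv2.INTER_CUBIC); b=cv2.resize(b,(400,367),interpolation=cv2.INTER_CUBIC)
cv2.imwrite('pics/crop0.png',np.hstack([a,b]))
E
```

```text
(no output)
```

View pics/crop0.png

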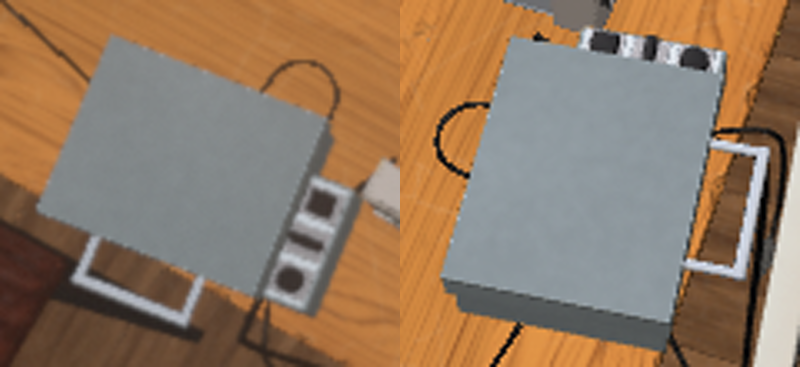

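Crop (left half, top view): round key at front (291,280), bar in the middle (305,243), square rearmost (322,203); lid corners (112,36), (331,120), (255,299), (38,210). I'll fit the box pose.

```bash
cat >> h.py <<'E'
def ray(cam,uv,z):
    i=bot.camera_info(cam)
    if cam=='wrist':
        o=bot.observe();T=np.array(i['tool_from_camera']);R=np.array(o['ee_rot']);e=np.array(o['tool_pos'])+R@T[:3,3];A=R@T[:3,:3]
    else: e=np.array(i['eye']);A=np.array(i['attitude'])
    d=A@np.linalg.inv(i['intrinsics'])@np.array([uv[0],uv[1],1.]); return e+d*(z-e[2])/d[2]
def proj(cam,p):
    i=bot.camera_info(cam);q=np.array(i['intrinsics'])@np.array(i['attitude']).T@(np.array(p)-i['eye']);return q[:2]/q[2]
E
python3 - <<'E'
from h import *
from scipy.optimize import least_squares
cr=lambda u,v:(115+u/3.333-.35,155+v/3.333-.35)
cs=lambda u,v:(255+(u-400)/3.333-.35,325+v/3.19-.35)
P=[]
for (u,v),b,z in [((112,36),(.077,.094),.093),((331,120),(.077,-.094),.093),((255,299),(-.080,-.094),.093),((38,210),(-.080,.094),.093),((291,280),(-.055,-.114),.072),((305,243),(-.021,-.114),.072),((322,203),(.013,-.114),.072)]:
    P.append(('top',cr(u,v),b,z))
for (u,v),b,z in [((512,38),(.077,-.094),.093),((722,77),(-.080,-.094),.093),((672,322),(-.08,.094),.093),((442,280),(.077,.094),.093)]:
    P.append(('side',cs(u,v),b,z))
W=lambda p,b:np.array([p[0]+np.cos(p[2])*b[0]-np.sin(p[2])*b[1],p[1]+np.sin(p[2])*b[0]+np.cos(p[2])*b[1]])
M=[ray(c,uv,z)[:2] for c,uv,b,z in P]
for sel in (range(7),range(7,11),range(11)):
    r=least_squares(lambda p:np.concatenate([W(p,P[k][2])-M[k] for k in sel]),[.51,.34,-.4],loss='soft_l1',f_scale=.003)
    print(r.x[:2],np.degrees(r.x[2])); 
    print(np.round([(W(r.x,P[k][2])-M[k])*1000 for k in sel],1).tolist())
p=r.x
for n,b in dict(round=(-.055,-.114),bar=(-.021,-.114),square=(.013,-.114),handle=(-.118,0)).items(): print(n,np.round(W(p,b),3))
E
```

```text
[0.51760483 0.34776261] -23.108029526782193
[[-0.8, -3.6], [0.3, 4.4], [2.2, 3.5], [-1.4, -1.5], [0.1, 0.4], [0.9, -1.3], [-0.9, -0.4]]
[0.51538239 0.34963587] -22.272205103405263
[[1.1, 2.6], [0.1, 1.0], [-0.0, -1.1], [-1.2, -2.4]]
[0.51635846 0.34866109] -22.53578942396032
[[-2.7, -1.6], [0.2, 5.6], [1.5, 3.3], [-3.9, -0.9], [-0.3, 0.4], [0.6, -1.0], [-1.1, 0.2], [1.6, 1.4], [0.8, 0.5], [1.5, -1.9], [0.0, -3.9]]
round [0.422 0.264]
bar [0.453 0.251]
square [0.485 0.238]
handle [0.407 0.394]
```

```bash
cat >> h.py <<'E'
BOX=(.5164,.3485,np.radians(-22.6))
def W(bx,by,z=0): c,s=np.cos(BOX[2]),np.sin(BOX[2]); return np.array([BOX[0]+c*bx-s*by,BOX[1]+s*bx+c*by,z])
def B(p): c,s=np.cos(BOX[2]),np.sin(BOX[2]); d=np.array(p)[:2]-BOX[:2]; return np.array([c*d[0]+s*d[1],-s*d[0]+c*d[1]])
def go(p,yaw=None,tilt=None):
    "print tool-frame shift (and rotvec) to world TCP p with tool y at yaw deg, z down"
    from scipy.spatial.transform import Rotation as Ro
    o=bot.observe();R=np.array(o['ee_rot']);t=R.T@(np.array(p)-o['tool_pos']);rv=np.zeros(3)
    if yaw is not None:
        best=None
        for k in (0,180):
            a=np.radians(yaw+k);y=np.array([np.cos(a),np.sin(a),0]);z=np.array([0,0,-1.]);T=np.c_[np.cross(y,z),y,z]
            r=Ro.from_matrix(R.T@T).as_rotvec(degrees=True)
            if best is None or np.linalg.norm(r)<np.linalg.norm(best): best=r
        rv=best
    print('t',np.round(t,4).tolist(),'r',np.round(rv,1).tolist())
def st():
    o=bot.observe();print('t',round(o['time_s'],2),'p',np.round(o['tool_pos'],4).tolist(),'q',np.round(o['q'],0).tolist(),'F',np.round(o['ft_force'],1).tolist(),'w',round(o['width'],4),'g',round(o['grasp_force'],1))
E
python3 - <<'E'
from h import *
go((.42,-.10,.25),-22.6)
E
```

```text
t [0.3792, -0.3686, -0.0187] r [-0.0, -0.0, -52.2]
```

```bash
python3 -m handwheel '[{"tx":0.038,"ty":-0.037,"tz":-0.002,"rz":-5.2},{"tx":0.076,"ty":-0.074,"tz":-0.004,"rz":-10.4},{"tx":0.114,"ty":-0.111,"tz":-0.006,"rz":-15.6},{"tx":0.152,"ty":-0.148,"tz":-0.008,"rz":-20.8},{"tx":0.19,"ty":-0.184,"tz":-0.01,"rz":-26},{"tx":0.228,"ty":-0.221,"tz":-0.012,"rz":-31.3},{"tx":0.266,"ty":-0.258,"tz":-0.014,"rz":-36.5},{"tx":0.304,"ty":-0.295,"tz":-0.016,"rz":-41.7},{"tx":0.341,"ty":-0.332,"tz":-0.017,"rz":-47},{"tx":0.379,"ty":-0.369,"tz":-0.019,"rz":-52.2}]' 0 60; python3 - <<'E'
from h import *
st();go(W(-.055,-.114,.2),-22.6)
E
```

```text
t 1.1 p [0.1505, -0.5549, 0.2313] q [72.0, 40.0, -2.0, 85.0, 1.0, 54.0, -4.0] F [-0.5, -0.3, 0.4] w 0.0853 g 0.0
t [0.4763, -0.7198, 0.0314] r [-0.0, -0.0, -52.2]$[0]: bad value
```

```bash
python3 -m handwheel '[{"tx":0.038,"ty":-0.037,"tz":-0.002,"rx":0,"ry":0,"rz":-5.2},{"tx":0.076,"ty":-0.074,"tz":-0.004,"rx":0,"ry":0,"rz":-10.4},{"tx":0.114,"ty":-0.111,"tz":-0.006,"rx":0,"ry":0,"rz":-15.6},{"tx":0.152,"ty":-0.148,"tz":-0.008,"rx":0,"ry":0,"rz":-20.8},{"tx":0.19,"ty":-0.184,"tz":-0.01,"rx":0,"ry":0,"rz":-26},{"tx":0.228,"ty":-0.221,"tz":-0.012,"rx":0,"ry":0,"rz":-31.3},{"tx":0.266,"ty":-0.258,"tz":-0.014,"rx":0,"ry":0,"rz":-36.5},{"tx":0.304,"ty":-0.295,"tz":-0.016,"rx":0,"ry":0,"rz":-41.7},{"tx":0.341,"ty":-0.332,"tz":-0.017,"rx":0,"ry":0,"rz":-47},{"tx":0.379,"ty":-0.369,"tz":-0.019,"rx":0,"ry":0,"rz":-52.2}]' 0 60; python3 - <<'E'
from h import *
st();go(W(-.055,-.114,.2),-22.6)
E
```

```text
time_s: 2.1
tool_pos: [0.4056, -0.123, 0.2496]
ee_rot: [[0.381, 0.924, 0.0], [0.924, -0.381, -0.0], [0.0, 0.001, -1.0]]
ft_force: [2.6, -0.1, 0.2]
width: -0.0001
grasp_force: 0.0
t 2.1 p [0.4056, -0.123, 0.2496] q [22.0, 27.0, -14.0, 112.0, 10.0, 42.0, -21.0] F [2.6, -0.1, 0.2] w -0.0001 g 0.0
t [0.3643, -0.1328, 0.0495] r [0.0, -0.0, 0.2]
```

```bash
python3 -m handwheel '[{"tx":0.042,"ty":-0.017,"tz":0.006,"rx":0,"ry":0,"rz":0},{"tx":0.084,"ty":-0.034,"tz":0.012,"rx":0,"ry":0,"rz":0},{"tx":0.126,"ty":-0.052,"tz":0.018,"rx":0,"ry":0,"rz":0},{"tx":0.168,"ty":-0.069,"tz":0.025,"rx":0,"ry":0,"rz":0},{"tx":0.21,"ty":-0.086,"tz":0.031,"rx":0,"ry":0,"rz":0},{"tx":0.252,"ty":-0.103,"tz":0.037,"rx":0,"ry":0,"rz":0},{"tx":0.294,"ty":-0.12,"tz":0.043,"rx":0,"ry":0,"rz":0},{"tx":0.337,"ty":-0.138,"tz":0.05,"rx":0,"ry":0,"rz":0},{"tx":0.337,"ty":-0.138,"tz":0.05,"rx":0,"ry":0,"rz":0},{"tx":0.337,"ty":-0.138,"tz":0.05,"rx":0,"ry":0,"rz":0}]'; python3 - <<'E'
from h import *
st();snap('wrist','w1');go(W(-.055,-.114,.08),-22.6)
for n in ['key_round_top','key_square_top','key_bar_top','lid_handle']:
    print(n,[(np.round(d['position'],3).tolist(),np.round(B(d['position']),3).tolist(),round(d['conf'],2)) for d in bot.find_in('wrist',n)][:5])
E
```

```text
time_s: 3.1
tool_pos: [0.4068, 0.2398, 0.1991]
ee_rot: [[0.383, 0.924, -0.0], [0.924, -0.383, -0.0], [-0.0, -0.0, -1.0]]
ft_force: [-0.2, 0.2, 1.1]
width: 0.0002
grasp_force: 0.0
t 3.1 p [0.4068, 0.2398, 0.1991] q [-29.0, 35.0, -9.0, 108.0, 8.0, 38.0, -66.0] F [-0.2, 0.2, 1.1] w 0.0002 g 0.0
t [0.0293, 0.0036, 0.1193] r [0.0, 0.0, -0.0]
key_round_top [([0.417, 0.268, 0.076], [-0.061, -0.112], 0.69)]
key_square_top [([0.481, 0.242, 0.071], [0.009, -0.112], 0.92), ([0.494, 0.314, 0.094], [-0.007, -0.04], 0.72)]
key_bar_top [([0.456, 0.255, 0.072], [-0.02, -0.109], 0.63), ([0.496, 0.312, 0.095], [-0.005, -0.042], 0.29)]
lid_handle [([0.496, 0.316, 0.092], [-0.007, -0.038], 0.63)]
```

View pics/w1.png

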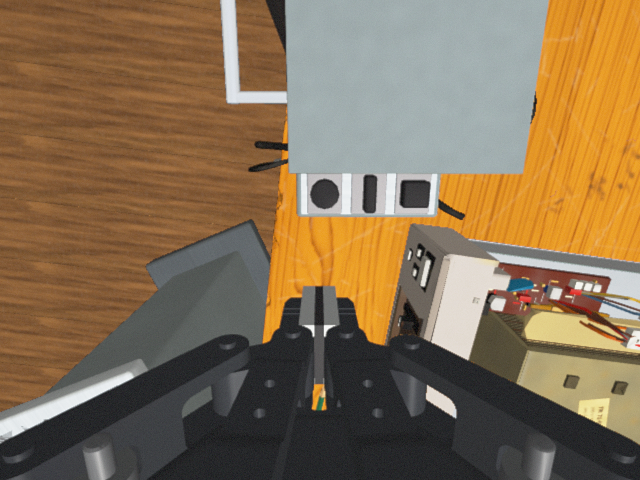

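Wrist view: round key (325,193), bar (371,194), square (415,194); lid right edge corners (288,172) and (524,173).

```bash
python3 - <<'E'
from h import *
for n,uv,z in [('round',(325,193),.072),('bar',(371,194),.072),('sq',(415,194),.072),('lidfr',(288,172),.093),('lidrr',(524,173),.093),('hand',(233,97),.076)]:
    p=ray('wrist',uv,z); print(n,np.round(p,4),np.round(B(p),4))
go(W(-.055,-.114,.08),-22.6)
E
```

```text
round [0.4247 0.2655 0.072 ] [-0.0528 -0.1119]
bar [0.4561 0.2515 0.072 ] [-0.0184 -0.1127]
sq [0.4865 0.2388 0.072 ] [ 0.0145 -0.1128]
lidfr [0.4077 0.2911 0.093 ] [-0.0783 -0.0948]
lidrr [0.5553 0.2286 0.093 ] [ 0.082  -0.0957]
hand [0.3916 0.3514 0.076 ] [-0.1163 -0.0453]
t [0.0295, 0.0031, 0.1196] r [0.0, -0.0, -0.1]
```

```bash
sed -i 's/BOX=(.5164,.3485/BOX=(.518,.3490/' h.py; python3 -m handwheel '[{"tx":0.015,"ty":0.002,"tz":0.03,"rx":0,"ry":0,"rz":0},{"tx":0.03,"ty":0.004,"tz":0.06,"rx":0,"ry":0,"rz":0},{"tx":0.03,"ty":0.004,"tz":0.09,"rx":0,"ry":0,"rz":0},{"tx":0.03,"ty":0.004,"tz":0.117,"rx":0,"ry":0,"rz":0},{"tx":0.03,"ty":0.004,"tz":0.124,"rx":0,"ry":0,"rz":0},{"tx":0.03,"ty":0.004,"tz":0.130,"rx":0,"ry":0,"rz":0},{"tx":0.03,"ty":0.004,"tz":0.133,"rx":0,"ry":0,"rz":0},{"tx":0.03,"ty":0.004,"tz":0.133,"rx":0,"ry":0,"rz":0},{"tx":0.03,"ty":0.004,"tz":0.133,"rx":0,"ry":0,"rz":0}]'; python3 - <<'E'
from h import *
st();print(B(bot.observe()['tool_pos']))
E
```

```text
time_s: 4.25
tool_pos: [0.4225, 0.2649, 0.0691]
ee_rot: [[0.385, 0.923, 0.001], [0.923, -0.385, 0.0], [0.001, 0.001, -1.0]]
ft_force: [-10.7, -7.7, 45.4]
width: 0.0001
grasp_force: 22.2
t 4.25 p [0.4225, 0.2649, 0.0691] q [-33.0, 50.0, -5.0, 110.0, 11.0, 21.0, -69.0] F [-10.7, -7.7, 45.4] w 0.0001 g 22.2
[-0.05580929 -0.11432192]
```

```bash
for k in 1 2; do python3 -m handwheel '[{"tx":0,"ty":0,"tz":-0.002,"rx":0,"ry":0,"rz":0},{"tx":0,"ty":0,"tz":-0.002,"rx":0,"ry":0,"rz":0},{"tx":0,"ty":0,"tz":-0.002,"rx":0,"ry":0,"rz":0}]' | grep -E "pos|force"; done
```

```text
tool_pos: [0.4229, 0.2653, 0.0696]
ft_force: [-2.8, -2.8, 15.2]
grasp_force: 7.4
tool_pos: [0.4228, 0.2654, 0.0708]
ft_force: [0.7, -1.9, 3.7]
grasp_force: 1.7
```

```bash
python3 -m handwheel '[{"tx":0,"ty":0,"tz":-0.025,"rx":0,"ry":0,"rz":0},{"tx":0.001,"ty":0.035,"tz":-0.025,"rx":0,"ry":0,"rz":0},{"tx":0.001,"ty":0.069,"tz":-0.025,"rx":0,"ry":0,"rz":0},{"tx":0.001,"ty":0.069,"tz":-0.015,"rx":0,"ry":0,"rz":0},{"tx":0.001,"ty":0.069,"tz":-0.006,"rx":0,"ry":0,"rz":0},{"tx":0.001,"ty":0.069,"tz":-0.002,"rx":0,"ry":0,"rz":0},{"tx":0.001,"ty":0.069,"tz":-0.002,"rx":0,"ry":0,"rz":0},{"tx":0.001,"ty":0.069,"tz":-0.003,"rx":0,"ry":0,"rz":0},{"tx":0.001,"ty":0.069,"tz":-0.003,"rx":0,"ry":0,"rz":0}]' | grep -E "pos|force"
python3 -m handwheel '[{"tx":0,"ty":0,"tz":0.004,"rx":0,"ry":0,"rz":0},{"tx":0,"ty":0,"tz":0.004,"rx":0,"ry":0,"rz":0},{"tx":0,"ty":0,"tz":0.004,"rx":0,"ry":0,"rz":0}]' | grep -E "pos|force"
python3 - <<'E'
from h import *
print(B(bot.observe()['tool_pos']))
E
```

```text
tool_pos: [0.4862, 0.2402, 0.0738]
ft_force: [-1.3, 0.9, 1.8]
grasp_force: 0.8
tool_pos: [0.4865, 0.2403, 0.0697]
ft_force: [-2.4, -0.1, 12.4]
grasp_force: 6.1
[ 0.01271319 -0.11246894]
```

```bash
python3 -m handwheel '[{"tx":0,"ty":0,"tz":0.002,"rx":0,"ry":0,"rz":0},{"tx":0,"ty":0,"tz":0.002,"rx":0,"ry":0,"rz":0}]' | grep -E "pos|force"
python3 -m handwheel '[{"tx":0,"ty":0,"tz":-0.025,"rx":0,"ry":0,"rz":0},{"tx":0,"ty":0,"tz":-0.025,"rx":0,"ry":0,"rz":0},{"tx":0,"ty":-0.033,"tz":-0.025,"rx":0,"ry":0,"rz":0},{"tx":0,"ty":-0.033,"tz":-0.015,"rx":0,"ry":0,"rz":0},{"tx":0,"ty":-0.033,"tz":-0.006,"rx":0,"ry":0,"rz":0},{"tx":0,"ty":-0.033,"tz":-0.002,"rx":0,"ry":0,"rz":0},{"tx":0,"ty":-0.033,"tz":0,"rx":0,"ry":0,"rz":0},{"tx":0,"ty":-0.033,"tz":0,"rx":0,"ry":0,"rz":0}]' | grep -E "pos|force"
python3 - <<'E'
from h import *
print(B(bot.observe()['tool_pos']))
E
```

```text
tool_pos: [0.4866, 0.2403, 0.0691]
ft_force: [-9.8, -3.6, 44.1]
grasp_force: 21.8
tool_pos: [0.4563, 0.2526, 0.0688]
ft_force: [-13.9, -2.8, 52.8]
grasp_force: 26.1
[-0.01995336 -0.11274134]
```

```bash
python3 - <<'E'
from h import *
st();go(W(-.118,0,.15),-22.6)
E
```

```text
t 7.05 p [0.4563, 0.2526, 0.0688] q [-29.0, 51.0, -6.0, 105.0, 12.0, 25.0, -67.0] F [-13.9, -2.8, 52.8] w -0.0 g 26.1
t [0.1127, -0.0981, -0.0811] r [0.0, -0.1, -0.1]
```

```bash
python3 -m handwheel '[{"tx":0,"ty":0,"tz":-0.04,"rx":0,"ry":0,"rz":0},{"tx":0,"ty":0,"tz":-0.08,"rx":0,"ry":0,"rz":0},{"tx":0.028,"ty":-0.025,"tz":-0.083,"rx":0,"ry":0,"rz":0},{"tx":0.056,"ty":-0.05,"tz":-0.083,"rx":0,"ry":0,"rz":0},{"tx":0.085,"ty":-0.075,"tz":-0.083,"rx":0,"ry":0,"rz":0},{"tx":0.113,"ty":-0.098,"tz":-0.083,"rx":0,"ry":0,"rz":0},{"tx":0.113,"ty":-0.098,"tz":-0.083,"rx":0,"ry":0,"rz":0},{"tx":0.113,"ty":-0.098,"tz":-0.083,"rx":0,"ry":0,"rz":0}]' 0.034 60; python3 - <<'E'
from h import *
st();snap('wrist','w2');go(W(-.118,0,.058),-22.6)
E
```

```text
time_s: 7.85
tool_pos: [0.4093, 0.3945, 0.1497]
ee_rot: [[0.385, 0.923, -0.0], [0.923, -0.385, -0.001], [-0.001, 0.0, -1.0]]
ft_force: [-0.1, -0.2, 0.6]
width: 0.034
grasp_force: 0.0
t 7.85 p [0.4093, 0.3945, 0.1497] q [-44.0, 46.0, -7.0, 92.0, 7.0, 42.0, -77.0] F [-0.1, -0.2, 0.6] w 0.034 g 0.0
t [0.0004, -0.0009, 0.0919] r [0.0, 0.0, -0.1]
```

View pics/w2.png

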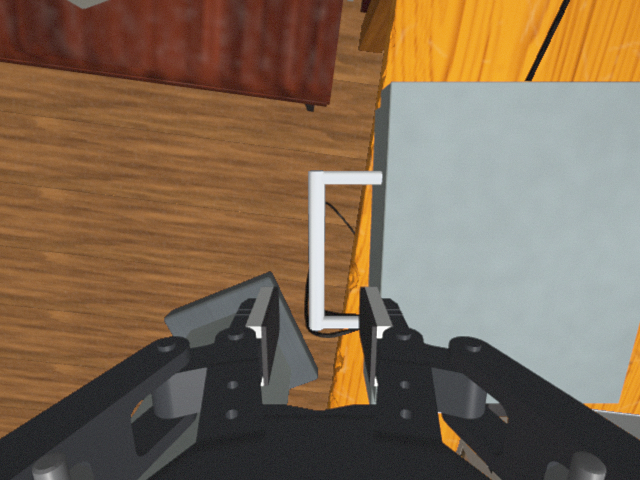

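Handle bar in view at column 317, rows 172–330, midway between the open fingers.

```bash
python3 - <<'E'
from h import *
for uv in [(317,178),(317,323)]: print(B(ray('wrist',uv,.076)))
for a in np.arange(0,1.82,.1):
    d=.195*np.cos(a)-.014*np.sin(a);h=.195*np.sin(a)+.014*np.cos(a); print(round(a,2),'ty %.3f up %.3f'%(.195-d,h-.014))
E
python3 -m handwheel '[{"tx":0,"ty":-0.001,"tz":0.03,"rx":0,"ry":0,"rz":0},{"tx":0,"ty":-0.001,"tz":0.06,"rx":0,"ry":0,"rz":0},{"tx":0,"ty":-0.001,"tz":0.08,"rx":0,"ry":0,"rz":0},{"tx":0,"ty":-0.001,"tz":0.092,"rx":0,"ry":0,"rz":0},{"tx":0,"ty":-0.001,"tz":0.092,"rx":0,"ry":0,"rz":0}]'
python3 -m handwheel '[{"tx":0,"ty":0,"tz":0,"rx":0,"ry":0,"rz":0},{"tx":0,"ty":0,"tz":0,"rx":0,"ry":0,"rz":0},{"tx":0,"ty":0,"tz":0,"rx":0,"ry":0,"rz":0},{"tx":0,"ty":0,"tz":0,"rx":0,"ry":0,"rz":0}]' 0 60
```

```text
[-0.11742389  0.04728409]
[-0.11764043 -0.04767838]
0.0 ty 0.000 up 0.000
0.1 ty 0.002 up 0.019
0.2 ty 0.007 up 0.038
0.3 ty 0.013 up 0.057
0.4 ty 0.021 up 0.075
0.5 ty 0.031 up 0.092
0.6 ty 0.042 up 0.108
0.7 ty 0.055 up 0.122
0.8 ty 0.069 up 0.136
0.9 ty 0.085 up 0.147
1.0 ty 0.101 up 0.158
1.1 ty 0.119 up 0.166
1.2 ty 0.137 up 0.173
1.3 ty 0.156 up 0.178
1.4 ty 0.176 up 0.181
1.5 ty 0.195 up 0.182
1.6 ty 0.215 up 0.181
1.7 ty 0.234 up 0.178
1.8 ty 0.253 up 0.173
time_s: 8.4
tool_pos: [0.4083, 0.3938, 0.0573]
ee_rot: [[0.386, 0.923, -0.001], [0.923, -0.386, -0.002], [-0.002, -0.0, -1.0]]
ft_force: [0.8, -0.8, 0.4]
width: 0.0342
grasp_force: 0.0
time_s: 8.8
tool_pos: [0.408, 0.3953, 0.0595]
ee_rot: [[0.385, 0.923, 0.0], [0.923, -0.385, 0.001], [0.001, -0.0, -1.0]]
ft_force: [-6.2, -0.7, 9.3]
width: 0.0078
grasp_force: 58.8
```

```bash
python3 -m handwheel '[{"tx":0,"ty":0.002,"tz":-0.019,"rx":0,"ry":0,"rz":0},{"tx":0,"ty":0.007,"tz":-0.038,"rx":0,"ry":0,"rz":0},{"tx":0,"ty":0.013,"tz":-0.057,"rx":0,"ry":0,"rz":0},{"tx":0,"ty":0.021,"tz":-0.075,"rx":0,"ry":0,"rz":0},{"tx":0,"ty":0.031,"tz":-0.092,"rx":0,"ry":0,"rz":0},{"tx":0,"ty":0.042,"tz":-0.108,"rx":0,"ry":0,"rz":0},{"tx":0,"ty":0.055,"tz":-0.122,"rx":0,"ry":0,"rz":0},{"tx":0,"ty":0.069,"tz":-0.136,"rx":0,"ry":0,"rz":0},{"tx":0,"ty":0.085,"tz":-0.147,"rx":0,"ry":0,"rz":0},{"tx":0,"ty":0.085,"tz":-0.147,"rx":0,"ry":0,"rz":0}]'; python3 - <<'E'
from h import *
p=bot.observe()['tool_pos'];print(B(p),p[2])
E
```

```text
time_s: 9.8
tool_pos: [0.4862, 0.3631, 0.2089]
ee_rot: [[0.385, 0.923, -0.0], [0.923, -0.385, 0.004], [0.004, -0.002, -1.0]]
ft_force: [-22.3, 0.6, 27.3]
width: 0.0078
grasp_force: 62.7
[-0.03474148  0.00080991] 0.20893671848727327
```

```bash
python3 -m handwheel '[{"tx":0,"ty":0.015,"tz":-0.013,"rx":0,"ry":0,"rz":0},{"tx":0,"ty":0.033,"tz":-0.021,"rx":0,"ry":0,"rz":0},{"tx":0,"ty":0.051,"tz":-0.028,"rx":0,"ry":0,"rz":0},{"tx":0,"ty":0.070,"tz":-0.033,"rx":0,"ry":0,"rz":0},{"tx":0,"ty":0.090,"tz":-0.036,"rx":0,"ry":0,"rz":0},{"tx":0,"ty":0.109,"tz":-0.037,"rx":0,"ry":0,"rz":0},{"tx":0,"ty":0.129,"tz":-0.036,"rx":0,"ry":0,"rz":0},{"tx":0,"ty":0.148,"tz":-0.033,"rx":0,"ry":0,"rz":0},{"tx":0,"ty":0.162,"tz":-0.029,"rx":0,"ry":0,"rz":0},{"tx":0,"ty":0.162,"tz":-0.029,"rx":0,"ry":0,"rz":0}]'; python3 - <<'E'
from h import *
p=bot.observe()['tool_pos'];print(B(p),p[2])
E
```

```text
time_s: 10.8
tool_pos: [0.6387, 0.2985, 0.2358]
ee_rot: [[0.387, 0.922, 0.005], [0.922, -0.387, 0.001], [0.003, 0.004, -1.0]]
ft_force: [4.0, -2.6, 10.5]
width: 0.0075
grasp_force: 63.7
[ 0.13083875 -0.0002301 ] 0.2357588411732935
```

```bash
python3 -m handwheel '[{"tx":0,"ty":0,"tz":0,"rx":0,"ry":0,"rz":0},{"tx":0,"ty":0,"tz":0,"rx":0,"ry":0,"rz":0},{"tx":0,"ty":0,"tz":0,"rx":0,"ry":0,"rz":0},{"tx":0,"ty":0,"tz":-0.03,"rx":0,"ry":0,"rz":0},{"tx":0,"ty":0,"tz":-0.06,"rx":0,"ry":0,"rz":0},{"tx":0,"ty":-0.04,"tz":-0.06,"rx":0,"ry":0,"rz":0},{"tx":0,"ty":-0.08,"tz":-0.06,"rx":0,"ry":0,"rz":0},{"tx":0,"ty":-0.12,"tz":-0.06,"rx":0,"ry":0,"rz":0},{"tx":0,"ty":-0.12,"tz":-0.06,"rx":0,"ry":0,"rz":0}]' 0.05; python3 - <<'E'
from h import *
st();o=bot.observe();print(B(o['tool_pos']))
snap('wrist','w3');snap('side','s3')
for c in('side','wrist','top'):
  if c=='top':bot.capture('top')
  print(c,[(np.round(B(d['position']),3).tolist(),round(d['position'][2],3),round(d['conf'],2)) for d in bot.find_in(c,'rod_ball')][:3])
print(W(.032-.072,.081),W(-.04,.081,.072))
a=cv2.imread('pics/s3.png')[240:460,230:430];b=cv2.imread('pics/w3.png')
cv2.imwrite('pics/c3.png',np.hstack([cv2.resize(a,(400,440)),cv2.resize(b,(400,300))[:,:].copy() if 0 else cv2.copyMakeBorder(cv2.resize(b,(400,300)),0,140,0,0,0)]))
E
```

```text
time_s: 11.7
tool_pos: [0.5208, 0.349, 0.2956]
ee_rot: [[0.38, 0.925, -0.001], [0.925, -0.38, 0.002], [0.001, -0.002, -1.0]]
ft_force: [1.1, -1.1, 0.2]
width: 0.05
grasp_force: 0.0
t 11.7 p [0.5208, 0.349, 0.2956] q [-33.0, 43.0, -9.0, 66.0, 7.0, 72.0, -64.0] F [1.1, -1.1, 0.2] w 0.05 g 0.0
[0.00261791 0.0010673 ]
side [([0.042, 0.003], 0.058, 0.74), ([-0.023, 0.085], 0.072, 0.53)]
wrist [([-0.027, 0.077], 0.074, 0.97), ([0.091, 0.02], 0.094, 0.59)]
top []
[0.51219951 0.43915184 0.        ] [0.51219951 0.43915184 0.072     ]
```

View pics/c3.png

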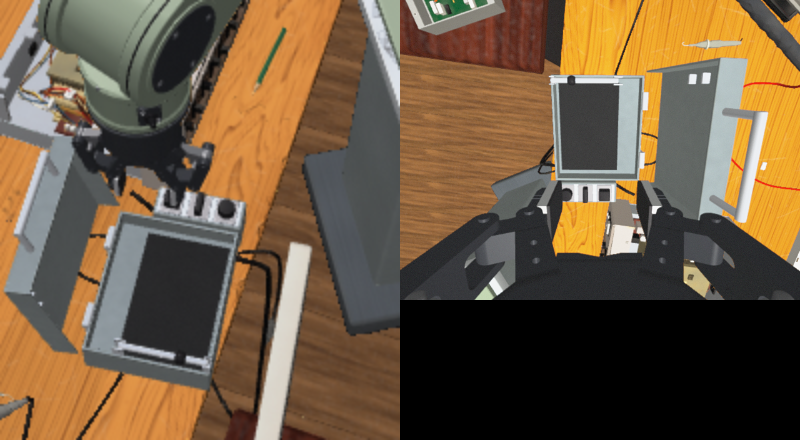

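Side crop: lid stands right back, rod lies on the left wall with black ball; in the wrist picture the ball is at about (274,126) of the full frame.

```bash
python3 - <<'E'
from h import *
im=cv2.imread('pics/w3.png');g=cv2.cvtColor(im,6)[112:142,240:370]
s=(g<60).sum(0);print('cols',[(240+i,int(v)) for i,v in enumerate(s) if v>4]);
m=(g<60);m[:, :20]=0
m2=m[:, 20:50];ys,xs=np.nonzero(m2[:18]);print(xs.mean()+260,ys.mean()+112)
for uv in [(274,126),(246,126),(356,130)]:
    print(B(ray('wrist',uv,.072)))
cv2.imwrite('pics/c4.png',cv2.resize(im[100:160,230:400],(680,240)))
go(W(-.04,.081,.12),67.4)
E
```

```text
cols [(269, 14), (270, 13), (271, 15), (272, 14), (273, 13), (274, 10), (275, 8), (276, 10), (277, 12), (278, 13), (279, 5), (345, 8), (346, 5)]
273.40625 125.203125
[-0.03339731  0.08310463]
[-0.06028716  0.08313716]
[0.04544764 0.07933916]
t [0.0812, -0.0489, 0.174] r [0.0, 0.0, 89.9]
```

View pics/c4.png

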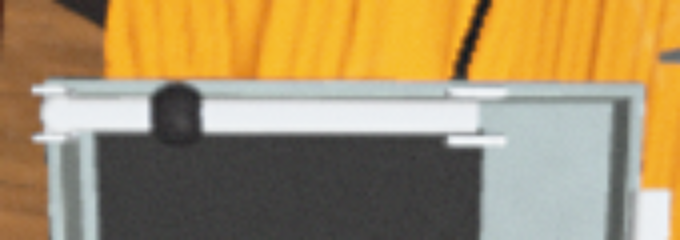

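```bash
python3 -m handwheel '[{"tx":0.01,"ty":-0.006,"tz":0,"rx":0,"ry":0,"rz":-8.5},{"tx":0.02,"ty":-0.012,"tz":0,"rx":0,"ry":0,"rz":-17},{"tx":0.03,"ty":-0.018,"tz":0,"rx":0,"ry":0,"rz":-25.5},{"tx":0.04,"ty":-0.024,"tz":0.01,"rx":0,"ry":0,"rz":-34},{"tx":0.05,"ty":-0.03,"tz":0.03,"rx":0,"ry":0,"rz":-42.5},{"tx":0.06,"ty":-0.036,"tz":0.05,"rx":0,"ry":0,"rz":-51},{"tx":0.07,"ty":-0.042,"tz":0.07,"rx":0,"ry":0,"rz":-59.5},{"tx":0.078,"ty":-0.049,"tz":0.09,"rx":0,"ry":0,"rz":-68},{"tx":0.081,"ty":-0.049,"tz":0.12,"rx":0,"ry":0,"rz":-76.5},{"tx":0.081,"ty":-0.049,"tz":0.14,"rx":0,"ry":0,"rz":-85}]' 0.034 >/dev/null; python3 - <<'E'
from h import *
st();go(W(-.04,.081,.12),67.4)
E
```

```text
t 13.0 p [0.5113, 0.4394, 0.152] q [-32.0, 57.0, -29.0, 66.0, 27.0, 64.0, 1.0] F [0.6, -0.4, -0.2] w 0.0344 g 0.0
t [-0.0009, 0.0003, 0.032] r [-0.1, -0.1, -4.7]
```

```bash
python3 -m handwheel '[{"tx":-0.001,"ty":0,"tz":0.02,"rx":0,"ry":0,"rz":-4.7},{"tx":-0.001,"ty":0,"tz":0.035,"rx":0,"ry":0,"rz":-4.7},{"tx":-0.001,"ty":0,"tz":0.035,"rx":0,"ry":0,"rz":-4.7},{"tx":-0.001,"ty":0,"tz":0.035,"rx":0,"ry":0,"rz":-4.7}]' >/dev/null; python3 - <<'E'
from h import *
st();snap('wrist','w5')
print([(np.round(B(d['position']),3).tolist(),round(d['position'][2],3),round(d['conf'],2)) for d in bot.find_in('wrist','rod_ball')][:3])
E
```

```text
t 13.4 p [0.5125, 0.4392, 0.1199] q [-32.0, 59.0, -29.0, 68.0, 29.0, 60.0, 4.0] F [0.9, 0.5, 0.4] w 0.0335 g 0.0
[([-0.033, 0.078], 0.076, 0.88)]
```

View pics/w5.png

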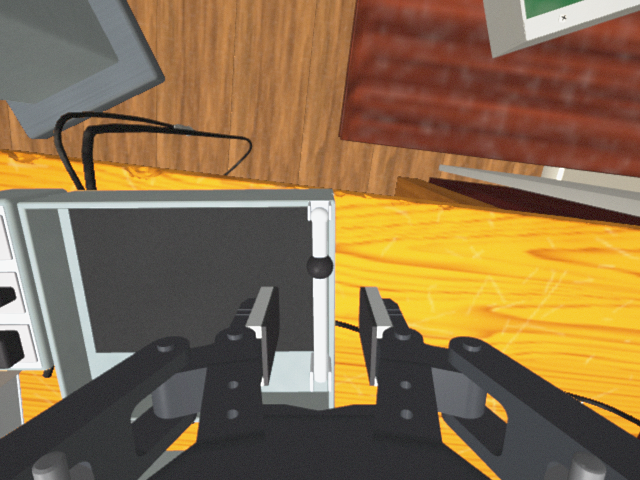

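Ball at (320,266), centred laterally between the fingers.

```bash
python3 - <<'E'
from h import *
p=ray('wrist',(320,266),.073);print(B(p)); go([p[0],p[1],.065]); 
for a in np.arange(0,1.8,.15): print(round(a,2),'back %.3f up %.3f'%(.072*(1-np.cos(a)),.072*np.sin(a)))
E
```

```text
[-0.04046309  0.08283333]
t [0.0006, 0.0013, 0.0555] r [0.0, 0.0, 0.0]
0.0 back 0.000 up 0.000
0.15 back 0.001 up 0.011
0.3 back 0.003 up 0.021
0.45 back 0.007 up 0.031
0.6 back 0.013 up 0.041
0.75 back 0.019 up 0.049
0.9 back 0.027 up 0.056
1.05 back 0.036 up 0.062
1.2 back 0.046 up 0.067
1.35 back 0.056 up 0.070
1.5 back 0.067 up 0.072
1.65 back 0.078 up 0.072
```

```bash
python3 -m handwheel '[{"tx":0,"ty":0.001,"tz":0.02,"rx":0,"ry":0,"rz":0},{"tx":0,"ty":0.001,"tz":0.04,"rx":0,"ry":0,"rz":0},{"tx":0,"ty":0.001,"tz":0.055,"rx":0,"ry":0,"rz":0},{"tx":0,"ty":0.001,"tz":0.055,"rx":0,"ry":0,"rz":0}]' | grep -E "pos|force"; python3 -m handwheel '[{"tx":0,"ty":0,"tz":0,"rx":0,"ry":0,"rz":0},{"tx":0,"ty":0,"tz":0,"rx":0,"ry":0,"rz":0},{"tx":0,"ty":0,"tz":0,"rx":0,"ry":0,"rz":0},{"tx":0,"ty":0,"tz":0,"rx":0,"ry":0,"rz":0}]' 0 30
```

```text
tool_pos: [0.5122, 0.4397, 0.0631]
ft_force: [-0.3, -1.1, -0.5]
grasp_force: 0.0
time_s: 14.3
tool_pos: [0.5127, 0.4401, 0.0653]
ee_rot: [[-0.921, 0.39, 0.001], [0.39, 0.921, 0.0], [-0.0, 0.0, -1.0]]
ft_force: [-2.2, -4.3, 7.6]
width: 0.0119
grasp_force: 29.5
```

```bash
python3 -m handwheel '[{"tx":-0.003,"ty":0,"tz":-0.021,"rx":0,"ry":0,"rz":0},{"tx":-0.007,"ty":0,"tz":-0.031,"rx":0,"ry":0,"rz":0},{"tx":-0.013,"ty":0,"tz":-0.041,"rx":0,"ry":0,"rz":0},{"tx":-0.019,"ty":0,"tz":-0.049,"rx":0,"ry":0,"rz":0},{"tx":-0.027,"ty":0,"tz":-0.056,"rx":0,"ry":0,"rz":0},{"tx":-0.036,"ty":0,"tz":-0.062,"rx":0,"ry":0,"rz":0},{"tx":-0.046,"ty":0,"tz":-0.067,"rx":0,"ry":0,"rz":0},{"tx":-0.056,"ty":0,"tz":-0.070,"rx":0,"ry":0,"rz":0},{"tx":-0.067,"ty":0,"tz":-0.072,"rx":0,"ry":0,"rz":0},{"tx":-0.078,"ty":0,"tz":-0.072,"rx":0,"ry":0,"rz":0}]';python3 -m handwheel '[{"tx":-0.007,"ty":0,"tz":0.001,"rx":0,"ry":0,"rz":0},{"tx":-0.012,"ty":0,"tz":0.002,"rx":0,"ry":0,"rz":0},{"tx":-0.012,"ty":0,"tz":0.002,"rx":0,"ry":0,"rz":0}]' | grep -E "pos|force|wid"; python3 - <<'E'
from h import *
o=bot.observe();print(B(o['tool_pos']))
E
```

```text
time_s: 15.3
tool_pos: [0.5853, 0.4097, 0.1368]
ee_rot: [[-0.921, 0.39, 0.0], [0.39, 0.921, 0.001], [0.0, 0.001, -1.0]]
ft_force: [-0.3, 0.4, -0.6]
width: 0.0001
grasp_force: 0.0
tool_pos: [0.5958, 0.4048, 0.134]
ft_force: [-0.7, 0.5, -0.2]
width: 0.0002
grasp_force: 0.0
[0.0503814  0.08137855]
```

```bash
python3 -m handwheel '[{"tx":0.03,"ty":0,"tz":-0.04,"rx":0,"ry":0,"rz":0},{"tx":0.06,"ty":0,"tz":-0.04,"rx":0,"ry":0,"rz":0},{"tx":0.092,"ty":0,"tz":-0.01,"rx":0,"ry":0,"rz":0},{"tx":0.092,"ty":0,"tz":0.01,"rx":0,"ry":0,"rz":0},{"tx":0.092,"ty":0,"tz":0.01,"rx":0,"ry":0,"rz":0}]' 0.034 | grep -E "pos|force|wid"; python3 - <<'E'
from h import *
o=bot.observe();print(B(o['tool_pos']))
snap('wrist','w6');snap('side','s6');print([(np.round(B(d['position']),3).tolist(),round(d['position'][2],3),round(d['conf'],2)) for d in bot.find_in('wrist','rod_ball')][:3])
a=cv2.imread('pics/s6.png')[330:450,250:370];b=cv2.imread('pics/w6.png')
cv2.imwrite('pics/c6.png',np.hstack([cv2.resize(a,(360,360)),cv2.resize(b[180:420,180:420],(360,360))]))
E
```

```text
tool_pos: [0.5093, 0.4407, 0.1225]
ft_force: [1.1, -1.1, -0.0]
width: 0.034
grasp_force: 0.0
[-0.04325645  0.08128729]
[([-0.034, 0.079], 0.076, 0.77)]
```

View pics/c6.png

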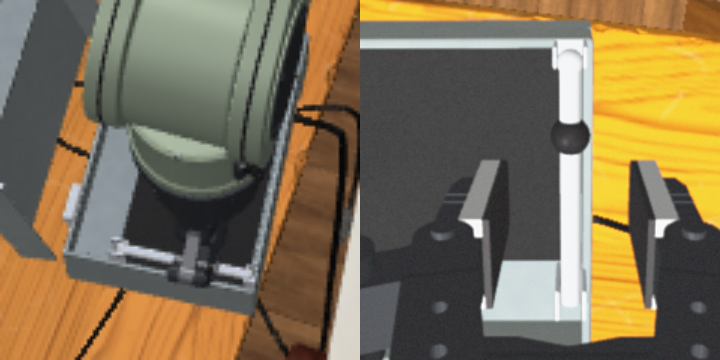

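```bash
python3 - <<'E'
from h import *
p=ray('wrist',(320,271),.073);print(B(p)); go([p[0],p[1],.062])
E
```

```text
[-0.0372667   0.08370515]
t [-0.0041, 0.0013, 0.0634] r [0.0, 0.0, 0.0]
```

```bash
python3 -m handwheel '[{"tx":-0.003,"ty":0.001,"tz":0.02,"rx":0,"ry":0,"rz":0},{"tx":-0.003,"ty":0.001,"tz":0.04,"rx":0,"ry":0,"rz":0},{"tx":-0.003,"ty":0.001,"tz":0.055,"rx":0,"ry":0,"rz":0},{"tx":-0.003,"ty":0.001,"tz":0.062,"rx":0,"ry":0,"rz":0},{"tx":-0.003,"ty":0.001,"tz":0.062,"rx":0,"ry":0,"rz":0}]' 0.028 | grep -E "pos|force"; python3 -m handwheel '[{"tx":0,"ty":0,"tz":0,"rx":0,"ry":0,"rz":0},{"tx":0,"ty":0,"tz":0,"rx":0,"ry":0,"rz":0},{"tx":0,"ty":0,"tz":0,"rx":0,"ry":0,"rz":0},{"tx":0,"ty":0,"tz":0,"rx":0,"ry":0,"rz":0}]' 0 80; python3 - <<'E'
from h import *
o=bot.observe();print(B(o['tool_pos']))
E
```

```text
tool_pos: [0.5139, 0.4405, 0.0621]
ft_force: [0.4, 0.5, 0.5]
grasp_force: 0.0
time_s: 17.15
tool_pos: [0.5137, 0.4398, 0.0633]
ee_rot: [[-0.921, 0.39, -0.0], [0.39, 0.921, -0.002], [-0.0, -0.002, -1.0]]
ft_force: [-6.2, -7.9, 5.5]
width: 0.0096
grasp_force: 78.2
[-0.03888507  0.08221221]
```

```bash
python3 -m handwheel '[{"tx":0,"ty":0,"tz":-0.004,"rx":0,"ry":0,"rz":0},{"tx":-0.001,"ty":0,"tz":-0.008,"rx":0,"ry":0,"rz":0},{"tx":-0.001,"ty":0,"tz":-0.012,"rx":0,"ry":0,"rz":0},{"tx":-0.002,"ty":0,"tz":-0.016,"rx":0,"ry":0,"rz":0},{"tx":-0.003,"ty":0,"tz":-0.020,"rx":0,"ry":0,"rz":0}]'
```

```text
time_s: 17.65
tool_pos: [0.5177, 0.4379, 0.0828]
ee_rot: [[-0.921, 0.39, 0.002], [0.39, 0.921, -0.003], [-0.003, -0.002, -1.0]]
ft_force: [31.8, -14.7, -10.0]
width: 0.009
grasp_force: 78.5
```

```bash
python3 - <<'E'
from h import *
o=bot.observe();print(B(o['tool_pos']),o['ft_torque'])
snap('wrist','w7');snap('side','s7')
a=cv2.imread('pics/s7.png')[330:450,250:370];b=cv2.imread('pics/w7.png')
cv2.imwrite('pics/c7.png',np.hstack([cv2.resize(a,(360,360)),cv2.resize(b[180:420,200:440],(360,360))]))
E
```

```text
[-0.03441603  0.08197024] [-3.89037327 -6.96171513  0.16282114]
```

View pics/c7.png

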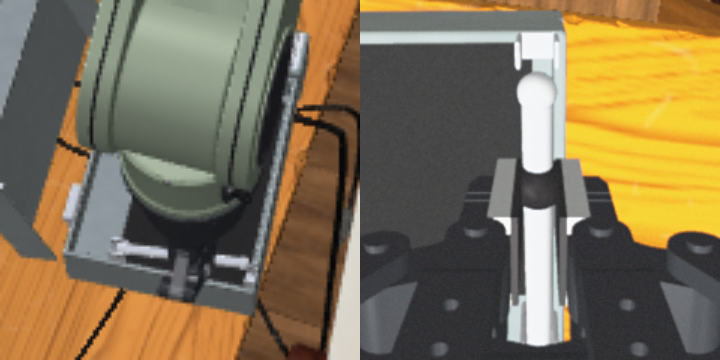

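```bash
python3 -m handwheel '[{"tx":-0.003,"ty":0,"tz":-0.005,"rx":0,"ry":0,"rz":0},{"tx":-0.006,"ty":0,"tz":-0.011,"rx":0,"ry":0,"rz":0},{"tx":-0.009,"ty":0,"tz":-0.016,"rx":0,"ry":0,"rz":0},{"tx":-0.012,"ty":0,"tz":-0.021,"rx":0,"ry":0,"rz":0},{"tx":-0.015,"ty":0,"tz":-0.025,"rx":0,"ry":0,"rz":0},{"tx":-0.018,"ty":0,"tz":-0.029,"rx":0,"ry":0,"rz":0},{"tx":-0.022,"ty":0,"tz":-0.033,"rx":0,"ry":0,"rz":0},{"tx":-0.026,"ty":0,"tz":-0.036,"rx":0,"ry":0,"rz":0},{"tx":-0.026,"ty":0,"tz":-0.036,"rx":0,"ry":0,"rz":0}]'; python3 - <<'E'
from h import *
o=bot.observe();print(B(o['tool_pos']),o['ft_torque'])
E
```

```text
time_s: 18.65
tool_pos: [0.5412, 0.4292, 0.1189]
ee_rot: [[-0.921, 0.39, 0.001], [0.39, 0.921, 0.001], [-0.0, 0.001, -1.0]]
ft_force: [-0.3, -0.2, -0.3]
width: -0.0002
grasp_force: 0.0
[-0.00943643  0.08296669] [ 0.00246474 -0.01960763  0.01474683]
```

```bash
python3 -m handwheel '[{"tx":0.015,"ty":0,"tz":-0.02,"rx":0,"ry":0,"rz":0},{"tx":0.03,"ty":0,"tz":-0.02,"rx":0,"ry":0,"rz":0},{"tx":0.03,"ty":0,"tz":-0.01,"rx":0,"ry":0,"rz":0},{"tx":0.03,"ty":0,"tz":-0.005,"rx":0,"ry":0,"rz":0},{"tx":0.03,"ty":0,"tz":-0.005,"rx":0,"ry":0,"rz":0},{"tx":0.03,"ty":0,"tz":-0.005,"rx":0,"ry":0,"rz":0}]' 0.034 | grep -E "pos|force|wid"; python3 - <<'E'
from h import *
o=bot.observe();print(B(o['tool_pos']))
im=snap('wrist','w8')
# ball centroid: dark blob
hc=cv2.HoughCircles(cv2.medianBlur(cv2.cvtColor(im,7),3)[200:330,280:360],cv2.HOUGH_GRADIENT,1,40,param1=100,param2=12,minRadius=9,maxRadius=18);print(hc+np.array([280,200,0]) if hc is not None else None)
for c in hc[0]: 
    p=ray('wrist',(c[0]+280,c[1]+200),.073);print(B(p));go([p[0],p[1],.054])
cv2.imwrite('pics/c8.png',im[180:420,200:440,::-1])
E
```

```text
tool_pos: [0.5134, 0.4405, 0.1229]
ft_force: [0.4, 0.2, 0.9]
width: 0.0338
grasp_force: 0.0
[-0.03945451  0.08273794]
[[[317.5        263.5         12.69999981]
  [314.5        216.5         11.60000038]]]
[-0.04074089  0.08277564]
t [0.0012, -0.0001, 0.0692] r [0.0, 0.0, 0.0]
[-0.06766164  0.08133071]
t [0.0281, -0.0017, 0.0692] r [0.0, 0.0, 0.0]
```

View pics/c8.png

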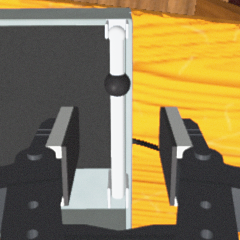

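Rod is back in its clip, ball at (317,264); grasping deeper this time.

```bash
python3 -m handwheel '[{"tx":0.001,"ty":0,"tz":0.03,"rx":0,"ry":0,"rz":0},{"tx":0.001,"ty":0,"tz":0.05,"rx":0,"ry":0,"rz":0},{"tx":0.001,"ty":0,"tz":0.06,"rx":0,"ry":0,"rz":0},{"tx":0.001,"ty":0,"tz":0.069,"rx":0,"ry":0,"rz":0},{"tx":0.001,"ty":0,"tz":0.069,"rx":0,"ry":0,"rz":0}]' 0.034 | grep -E "pos|force"; python3 -m handwheel '[{"tx":0,"ty":0,"tz":0,"rx":0,"ry":0,"rz":0},{"tx":0,"ty":0,"tz":0,"rx":0,"ry":0,"rz":0},{"tx":0,"ty":0,"tz":0,"rx":0,"ry":0,"rz":0},{"tx":0,"ty":0,"tz":0,"rx":0,"ry":0,"rz":0}]' 0 50 | grep -E "pos|force|wid"; python3 - <<'E'
from h import *
o=bot.observe();print(B(o['tool_pos']))
E
python3 -m handwheel '[{"tx":0,"ty":0,"tz":-0.004,"rx":0,"ry":0,"rz":0},{"tx":-0.001,"ty":0,"tz":-0.008,"rx":0,"ry":0,"rz":0},{"tx":-0.001,"ty":0,"tz":-0.012,"rx":0,"ry":0,"rz":0},{"tx":-0.002,"ty":0,"tz":-0.016,"rx":0,"ry":0,"rz":0},{"tx":-0.003,"ty":0,"tz":-0.020,"rx":0,"ry":0,"rz":0}]' | grep -E "pos|force|wid"
```

```text
tool_pos: [0.512, 0.4413, 0.0539]
ft_force: [0.3, 0.2, 0.9]
grasp_force: 0.0
tool_pos: [0.5124, 0.442, 0.0554]
ft_force: [-1.3, -0.4, 7.0]
width: 0.0125
grasp_force: 49.1
[-0.04090326  0.08366112]
tool_pos: [0.5152, 0.4391, 0.0746]
ft_force: [-2.0, -6.2, -1.3]
width: 0.0114
grasp_force: 49.5
```

```bash
python3 -m handwheel '[{"tx":-0.002,"ty":0,"tz":-0.006,"rx":0,"ry":0,"rz":0},{"tx":-0.004,"ty":0,"tz":-0.011,"rx":0,"ry":0,"rz":0},{"tx":-0.007,"ty":0,"tz":-0.016,"rx":0,"ry":0,"rz":0},{"tx":-0.010,"ty":0,"tz":-0.021,"rx":0,"ry":0,"rz":0},{"tx":-0.013,"ty":0,"tz":-0.025,"rx":0,"ry":0,"rz":0},{"tx":-0.016,"ty":0,"tz":-0.029,"rx":0,"ry":0,"rz":0},{"tx":-0.020,"ty":0,"tz":-0.033,"rx":0,"ry":0,"rz":0},{"tx":-0.024,"ty":0,"tz":-0.036,"rx":0,"ry":0,"rz":0}]' | grep -E "pos|force|wid"
```

```text
tool_pos: [0.5371, 0.4312, 0.1113]
ft_force: [-0.9, 1.7, -0.1]
width: 0.0001
grasp_force: 0.0
```

```bash
python3 - <<'E'
from h import *
i=bot.camera_info('wrist');T=np.array(i['tool_from_camera']);K=np.array(i['intrinsics'])
def pt(p): q=K@(T[:3,:3].T@(np.array(p)-T[:3,3]));return np.round(q[:2]/q[2],1)
print('seen 320,306.7')
for x in (0,.004,.008,.012):
    for z in (0,-.005,-.01,-.015,-.02,-.025): print(x,z,pt((x,0,z)))
st();snap('side','s9');bot.capture('wrist');print([(np.round(B(d['position']),3).tolist(),round(d['position'][2],3),round(d['conf'],2)) for d in bot.find_in('side','rod_ball')][:3])
E
```

```text
seen 320,306.7
0 0 [317.5 303.7]
0 -0.005 [317.5 308.8]
0 -0.01 [317.5 314.3]
0 -0.015 [317.4 320.1]
0 -0.02 [317.4 326.4]
0 -0.025 [317.4 333.1]
0.004 0 [317.5 295.1]
0.004 -0.005 [317.5 300. ]
0.004 -0.01 [317.5 305.2]
0.004 -0.015 [317.4 310.8]
0.004 -0.02 [317.4 316.8]
0.004 -0.025 [317.4 323.2]
0.008 0 [317.5 286.3]
0.008 -0.005 [317.5 291. ]
0.008 -0.01 [317.5 296. ]
0.008 -0.015 [317.4 301.3]
0.008 -0.02 [317.4 307. ]
0.008 -0.025 [317.4 313.1]
0.012 0 [317.5 277.5]
0.012 -0.005 [317.5 281.9]
0.012 -0.01 [317.5 286.6]
0.012 -0.015 [317.4 291.6]
0.012 -0.02 [317.4 297. ]
0.012 -0.025 [317.4 302.8]
t 21.5 p [0.5371, 0.4312, 0.1113] q [-30.0, 61.0, -29.0, 64.0, 29.0, 62.0, 7.0] F [-0.9, 1.7, -0.1] w 0.0001 g 0.0
[]
```

```bash
python3 - <<'E'
from h import *
go(W(-.0405,.0828,.123),67.4); go(W(-.0405,.0828,.046),67.4)
E
python3 -m handwheel '[{"tx":0.014,"ty":0,"tz":-0.015,"rx":0,"ry":0,"rz":0},{"tx":0.027,"ty":0,"tz":-0.015,"rx":0,"ry":0,"rz":0},{"tx":0.027,"ty":0,"tz":-0.015,"rx":0,"ry":0,"rz":0},{"tx":0.027,"ty":0,"tz":-0.015,"rx":0,"ry":0,"rz":0}]' 0.034 | grep -E "pos|force|wid"; python3 - <<'E'
from h import *
go(W(-.0405,.0828,.046),67.4)
im=snap('wrist','w10')
hc=cv2.HoughCircles(cv2.medianBlur(cv2.cvtColor(im,7),3)[200:330,280:360],cv2.HOUGH_GRADIENT,1,40,param1=100,param2=12,minRadius=9,maxRadius=18);print(hc+np.array([280,200,0]))
for c in hc[0]: print(B(ray('wrist',(c[0]+280,c[1]+200),.073)))
E
```

```text
t [0.0264, -0.0004, -0.0123] r [0.0, -0.0, -0.3]
t [0.0264, -0.0004, 0.0647] r [0.0, -0.0, -0.3]
tool_pos: [0.5116, 0.4417, 0.1255]
ft_force: [0.2, 0.4, -0.3]
width: 0.0338
grasp_force: 0.0
t [-0.001, -0.0003, 0.0795] r [-0.0, 0.0, -0.3]
[[[316.5        265.5         12.5       ]
  [313.5        221.5         13.80000019]]]
[-0.04023543  0.08224842]
[-0.06585524  0.08076905]
```

```bash
python3 -m handwheel '[{"tx":-0.001,"ty":-0.001,"tz":0.03,"rx":0,"ry":0,"rz":0},{"tx":-0.001,"ty":-0.001,"tz":0.05,"rx":0,"ry":0,"rz":0},{"tx":-0.001,"ty":-0.001,"tz":0.065,"rx":0,"ry":0,"rz":0},{"tx":-0.001,"ty":-0.001,"tz":0.079,"rx":0,"ry":0,"rz":0},{"tx":-0.001,"ty":-0.001,"tz":0.079,"rx":0,"ry":0,"rz":0}]' 0.034 | grep -E "pos|force"; python3 -m handwheel '[{"tx":0,"ty":0,"tz":0,"rx":0,"ry":0,"rz":0},{"tx":0,"ty":0,"tz":0,"rx":0,"ry":0,"rz":0},{"tx":0,"ty":0,"tz":0,"rx":0,"ry":0,"rz":0},{"tx":0,"ty":0,"tz":0,"rx":0,"ry":0,"rz":0}]' 0 50 | grep -E "pos|force|wid"
for k in 1 2; do python3 -m handwheel '[{"tx":0,"ty":0,"tz":-0.003,"rx":0,"ry":0,"rz":0},{"tx":0,"ty":0,"tz":-0.006,"rx":0,"ry":0,"rz":0},{"tx":-0.001,"ty":0,"tz":-0.010,"rx":0,"ry":0,"rz":0},{"tx":-0.001,"ty":0,"tz":-0.010,"rx":0,"ry":0,"rz":0}]' | grep -E "pos|force|wid"; done; python3 - <<'E'
from h import *
im=snap('wrist','w11')
cv2.imwrite('pics/c11.png',cv2.resize(im[180:400,220:420,::-1],(600,660))[:600])
E
```

```text
tool_pos: [0.5122, 0.4396, 0.0447]
ft_force: [0.8, -0.2, -0.4]
grasp_force: 0.0
tool_pos: [0.5133, 0.4416, 0.0473]
ft_force: [5.3, 7.1, -9.9]
width: 0.0127
grasp_force: 48.9
tool_pos: [0.5135, 0.4411, 0.0562]
ft_force: [6.4, 10.7, -22.7]
width: 0.0125
grasp_force: 50.0
tool_pos: [0.5136, 0.4397, 0.0676]
ft_force: [-7.2, -1.6, -0.9]
width: 0.0117
grasp_force: 48.6
```

View pics/c11.png

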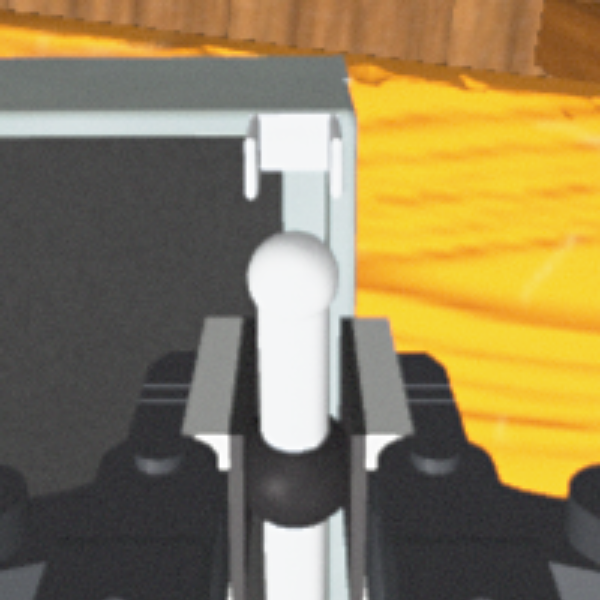

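Ball now sits well between the pads (pixel 318,340), rod raised out of clip.

```bash
python3 -m handwheel '[{"tx":-0.002,"ty":0,"tz":-0.004,"rx":0,"ry":0,"rz":0},{"tx":-0.004,"ty":0,"tz":-0.008,"rx":0,"ry":0,"rz":0},{"tx":-0.006,"ty":0,"tz":-0.012,"rx":0,"ry":0,"rz":0},{"tx":-0.008,"ty":0,"tz":-0.016,"rx":0,"ry":0,"rz":0},{"tx":-0.008,"ty":0,"tz":-0.016,"rx":0,"ry":0,"rz":0}]' | grep -E "pos|force|wid"; python3 - <<'E'
from h import *
print(B(bot.observe()['tool_pos']))
im=snap('wrist','w12')
hc=cv2.HoughCircles(cv2.medianBlur(cv2.cvtColor(im,7),3)[240:420,280:360],cv2.HOUGH_GRADIENT,1,40,param1=100,param2=12,minRadius=10,maxRadius=26);print(None if hc is None else hc+np.array([280,240,0]))
E
```

```text
tool_pos: [0.5209, 0.4367, 0.0836]
ft_force: [-17.2, -0.2, 8.2]
width: 0.0115
grasp_force: 51.2
[-0.03106949  0.08206616]
[[[317.5        276.5         16.29999924]
  [312.5        391.5         18.79999924]
  [317.5        331.5         16.60000038]]]
```

```bash
python3 -m handwheel '[{"tx":-0.001,"ty":0,"tz":-0.004,"rx":0,"ry":0,"rz":0},{"tx":-0.0035,"ty":0,"tz":-0.0075,"rx":0,"ry":0,"rz":0},{"tx":-0.007,"ty":0,"tz":-0.012,"rx":0,"ry":0,"rz":0},{"tx":-0.0105,"ty":0,"tz":-0.0155,"rx":0,"ry":0,"rz":0},{"tx":-0.0145,"ty":0,"tz":-0.019,"rx":0,"ry":0,"rz":0},{"tx":-0.019,"ty":0,"tz":-0.0225,"rx":0,"ry":0,"rz":0},{"tx":-0.019,"ty":0,"tz":-0.0225,"rx":0,"ry":0,"rz":0}]' | grep -E "pos|force|wid"; python3 - <<'E'
from h import *
print(B(bot.observe()['tool_pos']))
im=snap('wrist','w13')
hc=cv2.HoughCircles(cv2.medianBlur(cv2.cvtColor(im,7),3)[240:420,280:360],cv2.HOUGH_GRADIENT,1,40,param1=100,param2=12,minRadius=10,maxRadius=26);print(None if hc is None else hc+np.array([280,240,0]))
E
```

```text
tool_pos: [0.5389, 0.4293, 0.1068]
ft_force: [-13.9, -5.4, 14.0]
width: 0.0119
grasp_force: 53.8
[-0.01153263  0.08218446]
[[[316.5        343.5         25.39999962]
  [318.5        386.5         24.29999924]
  [343.5        311.5         18.20000076]]]
```

```bash
python3 -m handwheel '[{"tx":-0.0045,"ty":0,"tz":-0.005,"rx":0,"ry":0,"rz":0},{"tx":-0.009,"ty":0,"tz":-0.008,"rx":0,"ry":0,"rz":0},{"tx":-0.014,"ty":0,"tz":-0.010,"rx":0,"ry":0,"rz":0},{"tx":-0.019,"ty":0,"tz":-0.012,"rx":0,"ry":0,"rz":0},{"tx":-0.0245,"ty":0,"tz":-0.0135,"rx":0,"ry":0,"rz":0},{"tx":-0.0295,"ty":0,"tz":-0.0145,"rx":0,"ry":0,"rz":0},{"tx":-0.0295,"ty":0,"tz":-0.0145,"rx":0,"ry":0,"rz":0}]' | grep -E "pos|force|wid"; python3 -m handwheel '[{"tx":-0.0055,"ty":0,"tz":-0.001,"rx":0,"ry":0,"rz":0},{"tx":-0.0105,"ty":0,"tz":-0.001,"rx":0,"ry":0,"rz":0},{"tx":-0.016,"ty":0,"tz":-0.001,"rx":0,"ry":0,"rz":0},{"tx":-0.0215,"ty":0,"tz":-0.0005,"rx":0,"ry":0,"rz":0},{"tx":-0.027,"ty":0,"tz":0.001,"rx":0,"ry":0,"rz":0},{"tx":-0.027,"ty":0,"tz":0.001,"rx":0,"ry":0,"rz":0}]' | grep -E "pos|force|wid"
python3 - <<'E'
from h import *
print(B(bot.observe()['tool_pos']))
E
```

```text
tool_pos: [0.5676, 0.417, 0.1199]
ft_force: [0.5, 0.9, 0.4]
width: -0.0002
grasp_force: 0.0
tool_pos: [0.5864, 0.4097, 0.1188]
ft_force: [-36.9, 2.3, 21.8]
width: -0.0002
grasp_force: 19.6
[0.03980227 0.08226377]
```

```bash
python3 -m handwheel '[{"tx":0.004,"ty":0,"tz":0,"rx":0,"ry":0,"rz":0},{"tx":0.008,"ty":0,"tz":0,"rx":0,"ry":0,"rz":0},{"tx":0.008,"ty":0,"tz":0,"rx":0,"ry":0,"rz":0}]' | grep -E "pos|force|wid"
python3 - <<'E'
from h import *
im=snap('wrist','w14');s=snap('side','s14')
cv2.imwrite('pics/c14.png',np.hstack([cv2.resize(s[330:450,250:370,::-1],(390,390)),cv2.resize(im[160:420,190:450,::-1],(390,390))]))
E
```

```text
tool_pos: [0.5837, 0.4103, 0.1185]
ft_force: [-3.4, 1.7, 0.7]
width: 0.0
grasp_force: 2.0
```

View pics/c14.png

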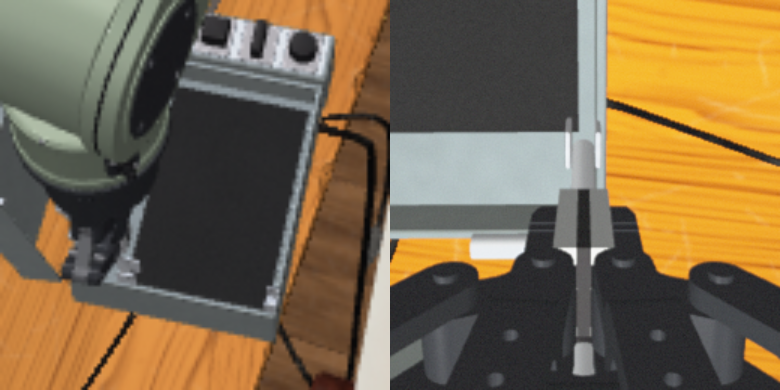

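The clip is empty and the rod stands behind the fingers, so it went over. Backing away and opening.

```bash
python3 -m handwheel '[{"tx":0.03,"ty":0,"tz":-0.01,"rx":0,"ry":0,"rz":0},{"tx":0.06,"ty":0,"tz":-0.05,"rx":0,"ry":0,"rz":0},{"tx":0.09,"ty":0,"tz":-0.09,"rx":0,"ry":0,"rz":0},{"tx":0.11,"ty":0,"tz":-0.13,"rx":0,"ry":0,"rz":0},{"tx":0.11,"ty":0,"tz":-0.13,"rx":0,"ry":0,"rz":0},{"tx":0.11,"ty":0,"tz":-0.13,"rx":0,"ry":0,"rz":0}]' 0.034| grep -E "pos|force|wid"
python3 - <<'E'
from h import *
st();im=snap('wrist','w15');s=snap('side','s15')
for c in('wrist','side'):
  for n in ('rod_ball','lid_handle','rod_tip'): print(c,n,[(np.round(B(d['position']),3).tolist(),round(d['position'][2],3),round(d['conf'],2)) for d in bot.find_in(c,n)][:3])
# expected side projections for phi=1.97
for L in (.072,.1):
  P=lambda a:W(.032-L*np.cos(a),.081,.072+L*np.sin(a)); print(L,proj('side',P(1.97)),proj('side',P(0)))
cv2.imwrite('pics/c15.png',np.hstack([cv2.resize(s[310:450,240:380,::-1],(390,390)),cv2.resize(im[160:420,190:450,::-1],(390,390))]))
E
```

```text
tool_pos: [0.4832, 0.4526, 0.2488]
ft_force: [0.6, -1.0, -0.2]
width: 0.0342
grasp_force: 0.0
t 27.45 p [0.4832, 0.4526, 0.2488] q [-34.0, 50.0, -31.0, 62.0, 25.0, 74.0, 5.0] F [0.6, -1.0, -0.2] w 0.0342 g 0.0
wrist rod_ball [([0.051, 0.078], 0.126, 0.8)]
wrist lid_handle [([0.107, 0.038], 0.086, 0.68)]
wrist rod_tip [([0.051, 0.081], 0.125, 0.58)]
side rod_ball [([0.054, 0.087], 0.132, 0.51)]
side lid_handle [([0.122, 0.003], 0.143, 0.94)]
side rod_tip []
0.072 [273.39958824 399.2846532 ] [318.52572615 419.26558899]
0.1 [267.53078833 393.70860316] [330.63545211 421.77437454]
```

View pics/c15.png

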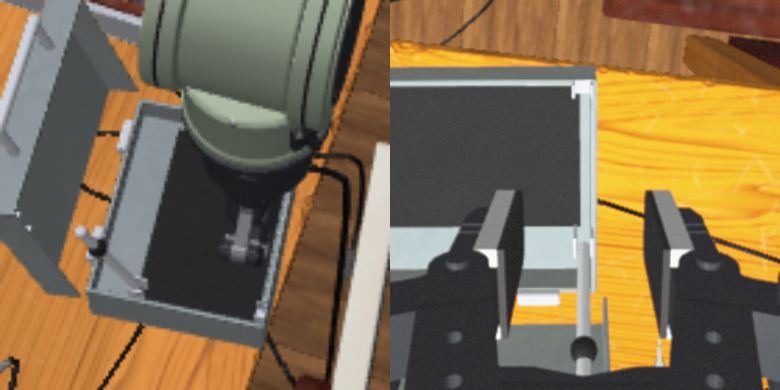

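Side crop shows the ball at (275,399), exactly the projection for the rod on its stop (1.97). Now to the handle.

```bash
python3 - <<'E'
from h import *
print(B(bot.observe()['tool_pos']));go(W(.136,0,.30),-22.6)
E
```

```text
[-0.07228263  0.08205247]
t [-0.2088, -0.0808, -0.0521] r [-0.0, 0.0, 89.7]
```

```bash
python3 -m handwheel '[{"tx":0,"ty":-0.008,"tz":-0.03,"rx":0,"ry":0,"rz":8.5},{"tx":-0.02,"ty":-0.016,"tz":-0.05,"rx":0,"ry":0,"rz":17},{"tx":-0.045,"ty":-0.024,"tz":-0.053,"rx":0,"ry":0,"rz":25.5},{"tx":-0.07,"ty":-0.032,"tz":-0.053,"rx":0,"ry":0,"rz":34},{"tx":-0.095,"ty":-0.04,"tz":-0.053,"rx":0,"ry":0,"rz":42.5},{"tx":-0.12,"ty":-0.05,"tz":-0.053,"rx":0,"ry":0,"rz":51},{"tx":-0.14,"ty":-0.058,"tz":-0.053,"rx":0,"ry":0,"rz":59.5},{"tx":-0.165,"ty":-0.066,"tz":-0.053,"rx":0,"ry":0,"rz":68},{"tx":-0.185,"ty":-0.075,"tz":-0.053,"rx":0,"ry":0,"rz":76.5},{"tx":-0.209,"ty":-0.081,"tz":-0.053,"rx":0,"ry":0,"rz":85}]' 0.034 >/dev/null
python3 - <<'E'
from h import *
st();print(B(bot.observe()['tool_pos']));go(W(.137,0,.232),-22.6)
E
```

```text
t 28.85 p [0.6441, 0.2959, 0.3015] q [-24.0, 53.0, -12.0, 39.0, 10.0, 88.0, -50.0] F [0.1, -0.0, 0.2] w 0.0339 g 0.0
[ 0.13678676 -0.0005359 ]
t [0.0005, 0.0003, 0.0695] r [-0.0, -0.0, 4.3]
```

```bash
python3 -m handwheel '[{"tx":0.0005,"ty":0,"tz":0.02,"rx":0,"ry":0,"rz":4.3},{"tx":0.0005,"ty":0,"tz":0.02,"rx":0,"ry":0,"rz":4.3},{"tx":0.0005,"ty":0,"tz":0.02,"rx":0,"ry":0,"rz":4.3}]' >/dev/null
python3 - <<'E'
from h import *
print(B(bot.observe()['tool_pos']),bot.observe()['tool_pos'][2])
im=snap('wrist','w16')
g=cv2.cvtColor(im,7)
for r in (180,200,220,240,260):
    row=g[r,250:400];c=np.nonzero(row>190)[0];print(r,c.min()+250 if len(c) else None,c.max()+250 if len(c) else None,len(c), B(ray('wrist',(c.mean()+250,r),.248)) if len(c) else '')
E
```

```text
[0.13551583 0.00065451] 0.28162775653407474
180 318 329 12 [0.1380698  0.05133831]
200 316 330 15 [0.13795494 0.04159261]
220 316 329 14 [0.13783665 0.03155593]
240 316 329 14 [0.13796827 0.02121756]
260 258 329 23 [0.12701369 0.01045091]
```

Handle confirmed at box x ≈ 0.138. Grasp and compute the lowering arc.

```bash
python3 -m handwheel '[{"tx":0,"ty":0.002,"tz":0.02,"rx":0,"ry":0,"rz":0},{"tx":0,"ty":0.002,"tz":0.04,"rx":0,"ry":0,"rz":0},{"tx":0,"ty":0.002,"tz":0.049,"rx":0,"ry":0,"rz":0},{"tx":0,"ty":0.002,"tz":0.049,"rx":0,"ry":0,"rz":0}]' | grep -E "pos|force"; python3 -m handwheel '[{"tx":0,"ty":0,"tz":0,"rx":0,"ry":0,"rz":0},{"tx":0,"ty":0,"tz":0,"rx":0,"ry":0,"rz":0},{"tx":0,"ty":0,"tz":0,"rx":0,"ry":0,"rz":0},{"tx":0,"ty":0,"tz":0,"rx":0,"ry":0,"rz":0}]' 0 60
python3 - <<'E'
from h import *
print(B(bot.observe()['tool_pos']))
f=lambda a:(.195*np.cos(a)-.014*np.sin(a),.195*np.sin(a)+.014*np.cos(a))
a0=1.815
for a in list(np.arange(1.75,1.2,-.05)): print(round(a,2),'fwd %.4f up %.4f'%(f(a)[0]-f(a0)[0],f(a)[1]-f(a0)[1]))
E
```

```text
tool_pos: [0.6453, 0.2966, 0.2322]
ft_force: [0.2, -0.3, 0.6]
grasp_force: 0.0
time_s: 30.0
tool_pos: [0.6444, 0.2974, 0.2338]
ee_rot: [[0.377, 0.926, -0.002], [0.926, -0.377, 0.002], [0.001, -0.002, -1.0]]
ft_force: [-12.7, -0.5, 8.9]
width: 0.0074
grasp_force: 58.7
[0.13649421 0.00097768]
1.75 fwd 0.0122 up 0.0036
1.7 fwd 0.0217 up 0.0057
1.65 fwd 0.0313 up 0.0075
1.6 fwd 0.0410 up 0.0087
1.55 fwd 0.0508 up 0.0094
1.5 fwd 0.0606 up 0.0097
1.45 fwd 0.0703 up 0.0094
1.4 fwd 0.0801 up 0.0087
1.35 fwd 0.0898 up 0.0075
1.3 fwd 0.0994 up 0.0058
1.25 fwd 0.1089 up 0.0036
```

```bash
python3 -m handwheel '[{"tx":0,"ty":-0.012,"tz":-0.004,"rx":0,"ry":0,"rz":0},{"tx":0,"ty":-0.022,"tz":-0.006,"rx":0,"ry":0,"rz":0},{"tx":0,"ty":-0.031,"tz":-0.008,"rx":0,"ry":0,"rz":0},{"tx":0,"ty":-0.041,"tz":-0.009,"rx":0,"ry":0,"rz":0},{"tx":0,"ty":-0.051,"tz":-0.0095,"rx":0,"ry":0,"rz":0},{"tx":0,"ty":-0.061,"tz":-0.010,"rx":0,"ry":0,"rz":0},{"tx":0,"ty":-0.070,"tz":-0.0095,"rx":0,"ry":0,"rz":0},{"tx":0,"ty":-0.080,"tz":-0.009,"rx":0,"ry":0,"rz":0},{"tx":0,"ty":-0.090,"tz":-0.0075,"rx":0,"ry":0,"rz":0},{"tx":0,"ty":-0.095,"tz":-0.007,"rx":0,"ry":0,"rz":0}]'
python3 -m handwheel '[{"tx":0,"ty":-0.003,"tz":0.0005,"rx":0,"ry":0,"rz":0},{"tx":0,"ty":-0.005,"tz":0.001,"rx":0,"ry":0,"rz":0},{"tx":0,"ty":-0.005,"tz":0.001,"rx":0,"ry":0,"rz":0}]'
python3 - <<'E'
from h import *
print(B(bot.observe()['tool_pos']))
E
```

```text
time_s: 31.0
tool_pos: [0.5578, 0.3334, 0.2411]
ee_rot: [[0.378, 0.926, 0.003], [0.926, -0.378, 0.002], [0.003, 0.002, -1.0]]
ft_force: [3.6, 2.9, 3.7]
width: 0.0074
grasp_force: 61.0
time_s: 31.3
tool_pos: [0.5531, 0.3354, 0.2396]
ee_rot: [[0.378, 0.926, 0.002], [0.926, -0.378, 0.002], [0.003, 0.001, -1.0]]
ft_force: [0.5, 4.9, 6.1]
width: 0.0075
grasp_force: 62.4
[0.03761482 0.00096955]
```

```bash
for k in 1 2; do python3 -m handwheel '[{"tx":0,"ty":-0.0025,"tz":0.0005,"rx":0,"ry":0,"rz":0},{"tx":0,"ty":-0.005,"tz":0.001,"rx":0,"ry":0,"rz":0},{"tx":0,"ty":-0.005,"tz":0.001,"rx":0,"ry":0,"rz":0}]' | grep -E "pos|ft"; done
```

```text
tool_pos: [0.5485, 0.3373, 0.2385]
ft_force: [0.9, 5.5, 5.5]
tool_pos: [0.544, 0.3392, 0.2374]
ft_force: [2.6, 5.3, 2.7]
```

```bash
python3 -m handwheel '[{"tx":0,"ty":-0.002,"tz":0.0005,"rx":0,"ry":0,"rz":0},{"tx":0,"ty":-0.0035,"tz":0.001,"rx":0,"ry":0,"rz":0},{"tx":0,"ty":-0.0035,"tz":0.001,"rx":0,"ry":0,"rz":0}]' | grep -E "pos|ft"; python3 - <<'E'
from h import *
print(B(bot.observe()['tool_pos']))
E
```

```text
tool_pos: [0.5409, 0.3404, 0.2365]
ft_force: [1.7, 5.5, 5.2]
[0.02445474 0.00091761]
```

```bash
for k in 1 2; do python3 -m handwheel '[{"tx":0,"ty":-0.0015,"tz":0.0005,"rx":0,"ry":0,"rz":0},{"tx":0,"ty":-0.003,"tz":0.001,"rx":0,"ry":0,"rz":0},{"tx":0,"ty":-0.003,"tz":0.001,"rx":0,"ry":0,"rz":0}]' | grep -E "pos|ft"; done; python3 - <<'E'
from h import *
print(B(bot.observe()['tool_pos']))
for c in('side','top'):
  bot.capture(c)
  for n in ('rod_ball','rod_tip','lid_slot'): print(c,n,[(np.round(B(d['position']),3).tolist(),round(d['position'][2],3),round(d['conf'],2)) for d in bot.find_in(c,n)][:3])
E
```

```text
tool_pos: [0.5384, 0.3416, 0.2357]
ft_force: [2.6, 5.4, 6.9]
tool_pos: [0.5363, 0.3424, 0.2351]
ft_force: [6.2, 3.0, 10.6]
[0.0194512  0.00094745]
side rod_ball []
side rod_tip [([0.036, 0.079], 0.1, 0.5)]
side lid_slot [([0.053, 0.054], 0.192, 0.71)]
top rod_ball []
top rod_tip []
top lid_slot [([0.066, -0.056], 0.162, 0.6)]
```

```bash
python3 -m handwheel '[{"tx":0,"ty":-0.0015,"tz":0.0005,"rx":0,"ry":0,"rz":0},{"tx":0,"ty":-0.003,"tz":0.001,"rx":0,"ry":0,"rz":0},{"tx":0,"ty":-0.003,"tz":0.001,"rx":0,"ry":0,"rz":0}]' | grep -E "pos|ft"; python3 - <<'E'
from h import *
o=bot.observe();print(B(o['tool_pos']))
im=snap('side','s17')
# rod/ball: project ball for several phi, print darkness around
g=cv2.cvtColor(im,7).astype(float)
for a in (1.85,1.88,1.91,1.94,1.97):
    u,v=proj('side',W(.032-.072*np.cos(a),.081,.072+.072*np.sin(a)));print(a,round(u,1),round(v,1))
u,v=map(int,proj('side',W(.054,.081,.14)));print(g[v-8:v+12,u-12:u+13].astype(int))
E
```

```text
tool_pos: [0.5344, 0.3432, 0.2344]
ft_force: [9.2, 2.2, 13.4]
[0.01733664 0.00090388]
1.85 276.9 399.5
1.88 276.0 399.4
1.91 275.1 399.4
1.94 274.2 399.3
1.97 273.4 399.3
[[120 120 120 119 120 121 119 121 121 120 119 120 137 136 150 150 151 150
  151 149 150 151 152 151 151]
 [120 121 118 119 120 120 119 120 120 119 120 124 102 152 152 150 150 150
  150 151 151 152 152 152 152]
 [119 120 118 120 119 119 119 120 120 119 125  91  85  85  86 113 148 155
  151 152 153 152 151 152 152]
 [119 118 118 119 120 119 121 120 120 127  91  90  83  85  86  86  73  88
  127 151 155 151 153 152 152]
 [119 118 118 119 119 120 120 120 120 101  90  83  85  85  86  85  86  86
   85  75  88 119 154 158 152]
 [119 117 119 119 119 120 120 120 102  87  83  86  85  86  85  85  85  86
   85  85  85  86  75  91 122]
 [119 118 120 118 119 120 121 104  89  85  87  86  85  85  85  85  85  85
   85  84  84  86  86  85  85]
 [117 118 119 119 120 120 107  90  86  87  87  86  86  86  86  85  86  85
   85  85  85  85  86  86 114]
 [117 118 118 119 120 110  92  86  88  88  88  87  87  87  87  85  85  85
   86  86  85  
[... 471 characters left out ...]
87  89  89  87  88  87  87  87  86  87
   99 118 111 100 149 149 150]
 [ 84  78  88  88  88  90  90  89  87  88  88  88  87  87  86  86  87 112
  122 122 116 109 113 150 150]
 [ 79  88  87  88  88  87  89  89  89  87  87  86  88  88  88  87 113 150
  136 119 121 115 107 128 151]
 [ 88  88  88  88  88  88  88  88  88  88  87  87  87  88  87 112 151 150
  149 129 119 120 115 105 131]
 [ 88  87  89  89  88  89  87  88  86  87  86  88  87  88 113 151 151 151
  150 150 130 120 119 113 103]
 [ 87  88  87  88  88  88  89  89  88  87  87  86  87 113 153 152 152 152
  151 152 150 131 120 117 112]
 [ 88  88  88  87  87  87  88  88  89  89  87  86  92 153 153 153 151 151
  152 150 150 149 126 121 118]]
```

```bash
for k in 1 2; do python3 -m handwheel '[{"tx":0,"ty":-0.001,"tz":0.0005,"rx":0,"ry":0,"rz":0},{"tx":0,"ty":-0.002,"tz":0.001,"rx":0,"ry":0,"rz":0},{"tx":0,"ty":-0.002,"tz":0.001,"rx":0,"ry":0,"rz":0}]' | grep -E "pos|ft"; done
```

```text
tool_pos: [0.5331, 0.3437, 0.234]
ft_force: [11.1, 0.2, 18.1]
tool_pos: [0.5318, 0.3443, 0.2335]
ft_force: [12.5, -1.4, 23.7]
```

```bash
python3 -m handwheel '[{"tx":0,"ty":0.002,"tz":-0.001,"rx":0,"ry":0,"rz":0},{"tx":0,"ty":0.004,"tz":-0.001,"rx":0,"ry":0,"rz":0},{"tx":0,"ty":0.004,"tz":-0.001,"rx":0,"ry":0,"rz":0}]' | grep -E "pos|ft"; python3 -m handwheel '[{"tx":0,"ty":0,"tz":0,"rx":0,"ry":0,"rz":0},{"tx":0,"ty":0,"tz":0,"rx":0,"ry":0,"rz":0},{"tx":0,"ty":0,"tz":0,"rx":0,"ry":0,"rz":0},{"tx":0,"ty":0,"tz":0,"rx":0,"ry":0,"rz":0},{"tx":0,"ty":0,"tz":0,"rx":0,"ry":0,"rz":0}]' 0.022 | grep -E "pos|ft|wid|grasp"; python3 - <<'E'
from h import *
st();print(B(bot.observe()['tool_pos']));im=snap('wrist','w18')
g=cv2.cvtColor(im,7)
for r in (160,180,200,220,240):
    row=g[r,240:410];c=np.nonzero(row>190)[0]
    if len(c): print(r,c.min()+240,c.max()+240,len(c),B(ray('wrist',(c.mean()+240,r),.248)))
E
```

```text
tool_pos: [0.5344, 0.3433, 0.2343]
ft_force: [5.1, -0.6, 24.9]
tool_pos: [0.5321, 0.3428, 0.2313]
ft_force: [0.7, 0.1, 0.8]
width: 0.022
grasp_force: 0.5
t 34.95 p [0.5321, 0.3428, 0.2313] q [-31.0, 46.0, -12.0, 71.0, 9.0, 63.0, -65.0] F [0.7, 0.1, 0.8] w 0.022 g 0.5
[ 0.0154429 -0.0003377]
200 329 359 31 [0.02467099 0.04821537]
220 328 350 23 [0.02307213 0.04104506]
240 328 350 23 [0.02323297 0.03366922]
```

```bash
python3 -m handwheel '[{"tx":0,"ty":0.004,"tz":0,"rx":0,"ry":0,"rz":0},{"tx":0,"ty":0.006,"tz":0,"rx":0,"ry":0,"rz":0},{"tx":0,"ty":0.006,"tz":0,"rx":0,"ry":0,"rz":0}]' 0.034 | grep -E "pos|ft|wid|grasp"; python3 -m handwheel '[{"tx":0,"ty":0.001,"tz":-0.02,"rx":0,"ry":0,"rz":0},{"tx":0,"ty":0.001,"tz":-0.05,"rx":0,"ry":0,"rz":0},{"tx":0,"ty":0.001,"tz":-0.09,"rx":0,"ry":0,"rz":0},{"tx":0,"ty":0.001,"tz":-0.09,"rx":0,"ry":0,"rz":0}]' 0.04 | grep -E "pos|ft|wid|grasp"; python3 - <<'E'
from h import *
st();print(B(bot.observe()['tool_pos']));im=snap('wrist','w19')
g=cv2.cvtColor(im,7)
for r in (160,180,200,220,240):
    row=g[r,240:410];c=np.nonzero(row>190)[0]
    if len(c): print(r,c.min()+240,c.max()+240,len(c),B(ray('wrist',(c.mean()+240,r),.248)))
for c in ('top','side'):
  if c=='top': bot.capture('top')
  else: bot.capture('side')
  print(c,[(np.round(d['position'],3).tolist(),round(d['conf'],2)) for d in bot.find_in(c,'battery_a')][:6])
E
```

```text
tool_pos: [0.538, 0.3403, 0.2312]
ft_force: [0.3, 0.1, 1.0]
width: 0.0338
grasp_force: 0.0
tool_pos: [0.5395, 0.3409, 0.3261]
ft_force: [0.1, 0.5, 0.6]
width: 0.0402
grasp_force: 0.0
t 35.7 p [0.5395, 0.3409, 0.3261] q [-31.0, 43.0, -12.0, 60.0, 8.0, 78.0, -63.0] F [0.1, 0.5, 0.6] w 0.0402 g 0.0
[0.02292646 0.00081382]
180 313 325 13 [0.02333954 0.04688674]
200 313 325 13 [0.02342323 0.03487822]
220 313 325 13 [0.0235094  0.02251447]
240 313 324 12 [0.02328575 0.00977754]
top [([0.201, -0.31, 0.017], 0.65), ([0.607, -0.306, 0.041], 0.55), ([0.466, -0.415, 0.018], 0.54), ([0.348, -0.326, 0.019], 0.49), ([0.411, -0.373, 0.016], 0.45), ([0.536, 0.274, 0.1], 0.35)]
side [([0.466, -0.414, 0.015], 0.61)]
```

```bash
python3 - <<'E'
from h import *
go((.46,.0,.33),-22.6);go((.37,-.36,.26),-22.6)
E
```

```text
t [-0.3444, 0.056, -0.0092] r [-0.1, 0.1, 0.4]
t [-0.7116, 0.1089, 0.0612] r [-0.1, 0.1, 0.4]
```

```bash
python3 -m handwheel '[{"tx":-0.04,"ty":0.006,"tz":-0.01,"rx":0,"ry":0,"rz":0},{"tx":-0.08,"ty":0.012,"tz":-0.01,"rx":0,"ry":0,"rz":0},{"tx":-0.12,"ty":0.019,"tz":-0.01,"rx":0,"ry":0,"rz":0},{"tx":-0.16,"ty":0.026,"tz":-0.01,"rx":0,"ry":0,"rz":0},{"tx":-0.2,"ty":0.032,"tz":-0.01,"rx":0,"ry":0,"rz":0},{"tx":-0.24,"ty":0.038,"tz":-0.01,"rx":0,"ry":0,"rz":0},{"tx":-0.28,"ty":0.045,"tz":-0.01,"rx":0,"ry":0,"rz":0},{"tx":-0.32,"ty":0.051,"tz":-0.01,"rx":0,"ry":0,"rz":0},{"tx":-0.36,"ty":0.058,"tz":-0.01,"rx":0,"ry":0,"rz":0},{"tx":-0.4,"ty":0.064,"tz":-0.01,"rx":0,"ry":0,"rz":0}]' 0.06 >/dev/null; python3 -m handwheel '[{"tx":-0.04,"ty":0.006,"tz":0,"rx":0,"ry":0,"rz":0},{"tx":-0.08,"ty":0.012,"tz":0.01,"rx":0,"ry":0,"rz":0},{"tx":-0.12,"ty":0.018,"tz":0.02,"rx":0,"ry":0,"rz":0},{"tx":-0.16,"ty":0.024,"tz":0.03,"rx":0,"ry":0,"rz":0},{"tx":-0.2,"ty":0.03,"tz":0.045,"rx":0,"ry":0,"rz":0},{"tx":-0.24,"ty":0.036,"tz":0.055,"rx":0,"ry":0,"rz":0},{"tx":-0.28,"ty":0.041,"tz":0.065,"rx":0,"ry":0,"rz":0},{"tx":-0.312,"ty":0.045,"tz":0.07,"rx":0,"ry":0,"rz":0},{"tx":-0.312,"ty":0.045,"tz":0.07,"rx":0,"ry":0,"rz":0},{"tx":-0.312,"ty":0.045,"tz":0.07,"rx":0,"ry":0,"rz":0}]' >/dev/null
cat >> h.py <<'E'
def bats(name='bat',z=.017):
    "dark+copper blobs in the wrist view: rect fit on the top plane"
    im=bot.capture('wrist'); cv2.imwrite(f'pics/{name}.png',im[:,:,::-1])
    hsv=cv2.cvtColor(im,cv2.COLOR_RGB2HSV); dark=((hsv[...,2]<75)).astype(np.uint8)
    cop=((hsv[...,0]<14)&(hsv[...,1]>90)&(hsv[...,2]>75)&(hsv[...,2]<225)).astype(np.uint8)
    m=cv2.morphologyEx(dark|cop,cv2.MORPH_OPEN,np.ones((3,3))); m=cv2.morphologyEx(m,cv2.MORPH_CLOSE,np.ones((5,5)))
    n,l,s,c=cv2.connectedComponentsWithStats(m); out=[]
    for k in range(1,n):
        if s[k][4]<150 or s[k][1]+s[k][3]>478: continue
        ys,xs=np.nonzero(l==k); hull=cv2.convexHull(np.c_[xs,ys].astype(np.int32))[:,0]
        P=np.array([ray('wrist',q,z)[:2] for q in hull]); (cx,cy),(w,h),a=cv2.minAreaRect((P*1000).astype(np.float32))
        if not(15<min(w,h)<60 and max(w,h)<90): continue
        la=a if w>h else a+90; mm=l==k
        out.append((round(cx/1000,4),round(cy/1000,4),round(max(w,h)),round(min(w,h)),round((la+90)%180-90,1),'px',c[k].round().tolist(),'cop',round(cop[mm].mean(),2)))
    return out
E
python3 - <<'E'
from h import *
st()
for b in bats('w20'): print(b)
print([(np.round(d['position'],3).tolist(),round(d['conf'],2)) for d in bot.find_in('wrist','battery_a')][:6])
E
```

```text
t 37.95 p [0.3698, -0.3601, 0.2606] q [47.0, 34.0, -11.0, 94.0, 8.0, 53.0, 11.0] F [0.5, 0.5, 0.2] w 0.0596 g 0.0
(0.2886, -0.1381, 48, 17, 60.4, 'px', [151.0, 26.0], 'cop', np.float64(0.0))
(0.3503, -0.1561, 34, 32, -22.2, 'px', [221.0, 14.0], 'cop', np.float64(0.0))
(0.6259, -0.3106, 57, 55, 3.7, 'px', [540.0, 63.0], 'cop', np.float64(0.01))
(0.469, -0.2426, 46, 21, -31.9, 'px', [370.0, 60.0], 'cop', np.float64(0.0))
(0.5871, -0.3125, 47, 18, -79.4, 'px', [501.0, 82.0], 'cop', np.float64(0.01))
(0.3496, -0.3244, 47, 27, 62.6, 'px', [288.0, 184.0], 'cop', np.float64(0.32))
(0.684, -0.4673, 34, 21, 81.0, 'px', [632.0, 190.0], 'cop', np.float64(0.33))
(0.4125, -0.3743, 47, 27, 56.7, 'px', [360.0, 205.0], 'cop', np.float64(0.34))
(0.4668, -0.4144, 47, 30, 52.0, 'px', [419.0, 220.0], 'cop', np.float64(0.31))
[([0.463, -0.418, 0.019], 0.91), ([0.346, -0.324, 0.018], 0.84), ([0.205, -0.304, 0.016], 0.65), ([0.411, -0.373, 0.014], 0.57)]
```

```bash
python3 - <<'E'
from h import *
go((.3496,-.3244,.005),-27.4)
E
```

```text
t [0.0243, -0.0325, 0.2562] r [-0.0, -0.0, 5.2]
```

```bash
python3 -m handwheel '[{"tx":0.012,"ty":-0.016,"tz":0.035,"rx":0,"ry":0,"rz":2.5},{"tx":0.024,"ty":-0.0325,"tz":0.07,"rx":0,"ry":0,"rz":5.2},{"tx":0.024,"ty":-0.0325,"tz":0.11,"rx":0,"ry":0,"rz":5.2},{"tx":0.024,"ty":-0.0325,"tz":0.15,"rx":0,"ry":0,"rz":5.2},{"tx":0.024,"ty":-0.0325,"tz":0.19,"rx":0,"ry":0,"rz":5.2},{"tx":0.024,"ty":-0.0325,"tz":0.215,"rx":0,"ry":0,"rz":5.2},{"tx":0.024,"ty":-0.0325,"tz":0.235,"rx":0,"ry":0,"rz":5.2},{"tx":0.024,"ty":-0.0325,"tz":0.248,"rx":0,"ry":0,"rz":5.2},{"tx":0.024,"ty":-0.0325,"tz":0.255,"rx":0,"ry":0,"rz":5.2},{"tx":0.024,"ty":-0.0325,"tz":0.255,"rx":0,"ry":0,"rz":5.2}]' 0.05 40|grep -E "pos|ft"; python3 -m handwheel '[{"tx":0,"ty":0,"tz":0,"rx":0,"ry":0,"rz":0},{"tx":0,"ty":0,"tz":0,"rx":0,"ry":0,"rz":0},{"tx":0,"ty":0,"tz":0,"rx":0,"ry":0,"rz":0},{"tx":0,"ty":0,"tz":0,"rx":0,"ry":0,"rz":0}]' 0 40|grep -E "pos|for|wid"; python3 -m handwheel '[{"tx":0,"ty":0,"tz":-0.02,"rx":0,"ry":0,"rz":0},{"tx":0,"ty":0,"tz":-0.06,"rx":0,"ry":0,"rz":0},{"tx":0,"ty":0,"tz":-0.11,"rx":0,"ry":0,"rz":0},{"tx":0,"ty":0,"tz":-0.16,"rx":0,"ry":0,"rz":0},{"tx":0,"ty":0,"tz":-0.21,"rx":0,"ry":0,"rz":0},{"tx":0,"ty":0,"tz":-0.25,"rx":0,"ry":0,"rz":0},{"tx":0,"ty":0,"tz":-0.25,"rx":0,"ry":0,"rz":0}]' |grep -E "pos|for|wid"
python3 - <<'E'
from h import *
go((.44,.0,.26),20);go(W(-.05,-.16,.26),67.4);go(W(-.031,.048,.26),67.4)
E
```

```text
tool_pos: [0.3493, -0.3253, 0.0062]
ft_force: [-0.4, 0.8, -1.3]
tool_pos: [0.3495, -0.3259, 0.0073]
ft_force: [-0.2, 1.3, 8.8]
width: 0.0253
grasp_force: 39.2
tool_pos: [0.3501, -0.3265, 0.2614]
ft_force: [0.5, 0.1, -2.2]
width: 0.0252
grasp_force: 40.2
t [0.3312, -0.0708, 0.0002] r [0.4, 0.3, -47.4]
t [0.5132, -0.1987, -0.0011] r [0.4, -0.2, 85.1]
t [0.7221, -0.1974, -0.0014] r [0.4, -0.2, 85.1]
```

```bash
python3 -m handwheel '[{"tx":0.04,"ty":-0.009,"tz":0,"rx":0,"ry":0,"rz":-7},{"tx":0.08,"ty":-0.017,"tz":0,"rx":0,"ry":0,"rz":-14},{"tx":0.12,"ty":-0.026,"tz":0,"rx":0,"ry":0,"rz":-21},{"tx":0.16,"ty":-0.035,"tz":0,"rx":0,"ry":0,"rz":-28},{"tx":0.2,"ty":-0.043,"tz":0,"rx":0,"ry":0,"rz":-35},{"tx":0.24,"ty":-0.052,"tz":0,"rx":0,"ry":0,"rz":-42},{"tx":0.28,"ty":-0.06,"tz":0,"rx":0,"ry":0,"rz":-49},{"tx":0.331,"ty":-0.071,"tz":0,"rx":0,"ry":0,"rz":-56},{"tx":0.331,"ty":-0.071,"tz":0,"rx":0,"ry":0,"rz":-56}]' |grep -E "pos|wid"; python3 - <<'E'
from h import *
st();go(W(-.05,-.16,.26),67.4);go(W(-.031,.048,.26),67.4)
E
```

```text
tool_pos: [0.4393, 0.0063, 0.2567]
width: 0.0251
t 41.05 p [0.4393, 0.0063, 0.2567] q [11.0, 29.0, -26.0, 109.0, 17.0, 46.0, 5.0] F [-0.8, -0.3, -0.9] w 0.0251 g 40.1
t [0.2011, 0.0793, -0.0028] r [0.2, -0.0, -38.2]
t [0.3148, 0.2546, -0.0022] r [0.2, -0.0, -38.2]
```

```bash
python3 -m handwheel '[{"tx":0.04,"ty":0.016,"tz":-0.003,"rx":0,"ry":0,"rz":-7.6},{"tx":0.08,"ty":0.032,"tz":-0.003,"rx":0,"ry":0,"rz":-15.2},{"tx":0.12,"ty":0.048,"tz":-0.003,"rx":0,"ry":0,"rz":-22.8},{"tx":0.16,"ty":0.064,"tz":-0.003,"rx":0,"ry":0,"rz":-30.4},{"tx":0.201,"ty":0.079,"tz":-0.003,"rx":0,"ry":0,"rz":-38.2},{"tx":0.224,"ty":0.114,"tz":-0.003,"rx":0,"ry":0,"rz":-38.2},{"tx":0.247,"ty":0.149,"tz":-0.003,"rx":0,"ry":0,"rz":-38.2},{"tx":0.27,"ty":0.184,"tz":-0.003,"rx":0,"ry":0,"rz":-38.2},{"tx":0.293,"ty":0.22,"tz":-0.003,"rx":0,"ry":0,"rz":-38.2},{"tx":0.315,"ty":0.255,"tz":-0.003,"rx":0,"ry":0,"rz":-38.2}]' |grep -E "pos|wid"; python3 - <<'E'
from h import *
st();print(B(bot.observe()['tool_pos']));go(W(-.031,.048,.041),67.4)
E
```

```text
tool_pos: [0.5126, 0.4004, 0.2595]
width: 0.0248
t 42.05 p [0.5126, 0.4004, 0.2595] q [-28.0, 49.0, -33.0, 64.0, 25.0, 74.0, 8.0] F [0.8, 0.0, -0.1] w 0.0248 g 40.1
[-0.02479189  0.04539061]
t [0.0063, 0.0026, 0.2185] r [-0.0, 0.0, -0.7]
```

```bash
python3 -m handwheel '[{"tx":0.006,"ty":0.0025,"tz":0.01,"rx":0,"ry":0,"rz":-0.7},{"tx":0.006,"ty":0.0025,"tz":0.05,"rx":0,"ry":0,"rz":-0.7},{"tx":0.006,"ty":0.0025,"tz":0.09,"rx":0,"ry":0,"rz":-0.7},{"tx":0.006,"ty":0.0025,"tz":0.13,"rx":0,"ry":0,"rz":-0.7},{"tx":0.006,"ty":0.0025,"tz":0.165,"rx":0,"ry":0,"rz":-0.7},{"tx":0.006,"ty":0.0025,"tz":0.19,"rx":0,"ry":0,"rz":-0.7},{"tx":0.006,"ty":0.0025,"tz":0.205,"rx":0,"ry":0,"rz":-0.7},{"tx":0.006,"ty":0.0025,"tz":0.214,"rx":0,"ry":0,"rz":-0.7},{"tx":0.006,"ty":0.0025,"tz":0.2175,"rx":0,"ry":0,"rz":-0.7},{"tx":0.006,"ty":0.0025,"tz":0.2175,"rx":0,"ry":0,"rz":-0.7}]' |grep -E "pos|wid|ft"; python3 -m handwheel '[{"tx":0,"ty":0,"tz":0,"rx":0,"ry":0,"rz":0},{"tx":0,"ty":0,"tz":0,"rx":0,"ry":0,"rz":0},{"tx":0,"ty":0,"tz":0,"rx":0,"ry":0,"rz":0}]' 0.035|grep -E "pos|for|wid"; python3 -m handwheel '[{"tx":0,"ty":0,"tz":-0.03,"rx":0,"ry":0,"rz":0},{"tx":0,"ty":0,"tz":-0.07,"rx":0,"ry":0,"rz":0},{"tx":0,"ty":0,"tz":-0.12,"rx":0,"ry":0,"rz":0},{"tx":0,"ty":0,"tz":-0.17,"rx":0,"ry":0,"rz":0},{"tx":0,"ty":0,"tz":-0.215,"rx":0,"ry":0,"rz":0},{"tx":0,"ty":0,"tz":-0.22,"rx":0,"ry":0,"rz":0}]' 0.035|grep -E "pos|for|wid"
python3 - <<'E'
from h import *
st();print(B(bot.observe()['tool_pos']))
bot.capture('top');bot.capture('wrist')
for c in('top','wrist'): print(c,[(np.round(d['position'],3).tolist(),np.round(B(d['position']),3).tolist(),round(d['conf'],2)) for d in bot.find_in(c,'battery_a')][:6])
go(W(-.05,-.16,.26));go((.43,.0,.26))
E
```

```text
tool_pos: [0.5076, 0.4042, 0.0424]
ft_force: [0.5, -0.4, 0.1]
width: 0.0252
tool_pos: [0.5076, 0.4043, 0.0424]
ft_force: [-0.1, 0.2, -0.1]
width: 0.0353
grasp_force: 0.0
tool_pos: [0.5081, 0.4053, 0.2677]
ft_force: [-0.1, 0.2, -0.5]
width: 0.0349
grasp_force: 0.0
t 43.95 p [0.5081, 0.4053, 0.2677] q [-28.0, 48.0, -33.0, 63.0, 25.0, 75.0, 9.0] F [-0.1, 0.2, -0.5] w 0.0349 g 0.0
[-0.03076774  0.04814126]
top [([0.197, -0.307, 0.017], [-0.044, -0.729], 0.64), ([0.408, -0.373, 0.016], [0.176, -0.709], 0.58), ([0.468, -0.413, 0.019], [0.246, -0.722], 0.48)]
wrist [([0.506, 0.407, 0.053], [-0.033, 0.048], 0.72), ([0.587, 0.404, 0.118], [0.043, 0.077], 0.53)]
t [0.0193, -0.2064, 0.0012] r [0.0, 0.0, 0.0]
t [-0.0833, -0.4026, 0.0014] r [0.0, 0.0, 0.0]
```

```bash
python3 -m handwheel '[{"tx":0.004,"ty":-0.042,"tz":0,"rx":0,"ry":0,"rz":0},{"tx":0.008,"ty":-0.084,"tz":0,"rx":0,"ry":0,"rz":0},{"tx":0.012,"ty":-0.126,"tz":0,"rx":0,"ry":0,"rz":0},{"tx":0.016,"ty":-0.168,"tz":0,"rx":0,"ry":0,"rz":7},{"tx":0.019,"ty":-0.206,"tz":0,"rx":0,"ry":0,"rz":14},{"tx":0,"ty":-0.246,"tz":0,"rx":0,"ry":0,"rz":21},{"tx":-0.02,"ty":-0.285,"tz":0,"rx":0,"ry":0,"rz":28},{"tx":-0.04,"ty":-0.325,"tz":0,"rx":0,"ry":0,"rz":35},{"tx":-0.062,"ty":-0.364,"tz":0,"rx":0,"ry":0,"rz":42},{"tx":-0.083,"ty":-0.402,"tz":0,"rx":0,"ry":0,"rz":49}]' 0.05|grep -E "pos"; python3 - <<'E'
from h import *
go((.395,-.40,.20),-33.3)
E
```

```text
tool_pos: [0.4295, -0.0011, 0.2611]
t [-0.3683, -0.157, 0.0611] r [-0.1, 0.0, 51.5]
```

```bash
python3 -m handwheel '[{"tx":-0.042,"ty":-0.018,"tz":0,"rx":0,"ry":0,"rz":6.5},{"tx":-0.084,"ty":-0.035,"tz":0.005,"rx":0,"ry":0,"rz":13},{"tx":-0.126,"ty":-0.053,"tz":0.01,"rx":0,"ry":0,"rz":19.5},{"tx":-0.168,"ty":-0.071,"tz":0.02,"rx":0,"ry":0,"rz":26},{"tx":-0.21,"ty":-0.089,"tz":0.03,"rx":0,"ry":0,"rz":32.5},{"tx":-0.252,"ty":-0.107,"tz":0.04,"rx":0,"ry":0,"rz":39},{"tx":-0.294,"ty":-0.125,"tz":0.05,"rx":0,"ry":0,"rz":45.5},{"tx":-0.336,"ty":-0.143,"tz":0.06,"rx":0,"ry":0,"rz":51.5},{"tx":-0.368,"ty":-0.157,"tz":0.061,"rx":0,"ry":0,"rz":51.5},{"tx":-0.368,"ty":-0.157,"tz":0.061,"rx":0,"ry":0,"rz":51.5}]' 0.05|grep -E "pos"; python3 - <<'E'
from h import *
for b in bats('w21'):
    print(b)
    if b[2]<52 and b[3]>22 and b[-1]>.2: go((b[0],b[1],.005),b[4]-90)
E
```

```text
tool_pos: [0.3953, -0.4016, 0.1987]
(0.2847, -0.1347, 37, 32, 43.6, 'px', [19.0, 24.0], 'cop', np.float64(0.0))
(0.3258, -0.1577, 27, 15, 30.8, 'px', [77.0, 16.0], 'cop', np.float64(0.0))
(0.3505, -0.1711, 24, 16, 43.0, 'px', [112.0, 9.0], 'cop', np.float64(0.0))
(0.4133, -0.3729, 44, 26, 56.8, 'px', [319.0, 184.0], 'cop', np.float64(0.34))
t [0.0312, 0.0004, 0.1941] r [-0.1, -0.0, 0.0]
(0.4677, -0.4126, 47, 28, 51.8, 'px', [393.0, 188.0], 'cop', np.float64(0.3))
t [0.0278, 0.0676, 0.1939] r [-0.1, 0.0, 5.0]
```

```bash
python3 -m handwheel '[{"tx":0.015,"ty":0,"tz":0.03,"rx":0,"ry":0,"rz":0},{"tx":0.031,"ty":0,"tz":0.07,"rx":0,"ry":0,"rz":0},{"tx":0.031,"ty":0,"tz":0.11,"rx":0,"ry":0,"rz":0},{"tx":0.031,"ty":0,"tz":0.15,"rx":0,"ry":0,"rz":0},{"tx":0.031,"ty":0,"tz":0.175,"rx":0,"ry":0,"rz":0},{"tx":0.031,"ty":0,"tz":0.188,"rx":0,"ry":0,"rz":0},{"tx":0.031,"ty":0,"tz":0.193,"rx":0,"ry":0,"rz":0},{"tx":0.031,"ty":0,"tz":0.193,"rx":0,"ry":0,"rz":0}]' 0.05 40|grep -E "pos|ft"; python3 -m handwheel '[{"tx":0,"ty":0,"tz":0,"rx":0,"ry":0,"rz":0},{"tx":0,"ty":0,"tz":0,"rx":0,"ry":0,"rz":0},{"tx":0,"ty":0,"tz":0,"rx":0,"ry":0,"rz":0},{"tx":0,"ty":0,"tz":0,"rx":0,"ry":0,"rz":0}]' 0 40|grep -E "pos|for|wid"; python3 -m handwheel '[{"tx":0,"ty":0,"tz":-0.02,"rx":0,"ry":0,"rz":0},{"tx":0,"ty":0,"tz":-0.06,"rx":0,"ry":0,"rz":0},{"tx":0,"ty":0,"tz":-0.11,"rx":0,"ry":0,"rz":0},{"tx":0,"ty":0,"tz":-0.16,"rx":0,"ry":0,"rz":0},{"tx":0,"ty":0,"tz":-0.21,"rx":0,"ry":0,"rz":0},{"tx":0,"ty":0,"tz":-0.25,"rx":0,"ry":0,"rz":0},{"tx":0,"ty":0,"tz":-0.25,"rx":0,"ry":0,"rz":0}]' |grep -E "pos|for|wid"
python3 - <<'E'
from h import *
go((.44,.0,.26),20)
E
```

```text
tool_pos: [0.4148, -0.3715, 0.0081]
ft_force: [1.0, -0.1, 0.0]
tool_pos: [0.415, -0.3721, 0.0091]
ft_force: [-1.7, 1.0, 9.1]
width: 0.0251
grasp_force: 39.2
tool_pos: [0.4157, -0.3727, 0.2635]
ft_force: [-0.4, -0.3, -2.0]
width: 0.0255
grasp_force: 40.1
t [0.3257, -0.1829, 0.0017] r [0.4, 0.3, -53.0]
```

```bash
python3 -m handwheel '[{"tx":0.04,"ty":-0.023,"tz":0,"rx":0,"ry":0,"rz":-7},{"tx":0.08,"ty":-0.045,"tz":0,"rx":0,"ry":0,"rz":-14},{"tx":0.12,"ty":-0.067,"tz":0,"rx":0,"ry":0,"rz":-21},{"tx":0.16,"ty":-0.09,"tz":0,"rx":0,"ry":0,"rz":-28},{"tx":0.2,"ty":-0.112,"tz":0,"rx":0,"ry":0,"rz":-35},{"tx":0.24,"ty":-0.135,"tz":0,"rx":0,"ry":0,"rz":-42},{"tx":0.28,"ty":-0.157,"tz":0,"rx":0,"ry":0,"rz":-49},{"tx":0.326,"ty":-0.183,"tz":0,"rx":0,"ry":0,"rz":-56},{"tx":0.326,"ty":-0.183,"tz":0,"rx":0,"ry":0,"rz":-62}]' |grep -E "pos|wid"; python3 - <<'E'
from h import *
go(W(-.05,-.16,.26),67.4);go(W(-.031,.0,.26),67.4)
E
```

```text
tool_pos: [0.4388, 0.0072, 0.2585]
width: 0.0255
t [0.1994, 0.081, -0.0011] r [0.2, -0.0, -37.7]
t [0.2822, 0.2193, -0.0007] r [0.2, -0.0, -37.7]
```

```bash
python3 -m handwheel '[{"tx":0.04,"ty":0.016,"tz":-0.002,"rx":0,"ry":0,"rz":-7.6},{"tx":0.08,"ty":0.032,"tz":-0.002,"rx":0,"ry":0,"rz":-15.2},{"tx":0.12,"ty":0.048,"tz":-0.002,"rx":0,"ry":0,"rz":-22.8},{"tx":0.16,"ty":0.064,"tz":-0.002,"rx":0,"ry":0,"rz":-30.4},{"tx":0.199,"ty":0.081,"tz":-0.002,"rx":0,"ry":0,"rz":-37.7},{"tx":0.22,"ty":0.116,"tz":-0.002,"rx":0,"ry":0,"rz":-37.7},{"tx":0.24,"ty":0.15,"tz":-0.002,"rx":0,"ry":0,"rz":-37.7},{"tx":0.261,"ty":0.185,"tz":-0.002,"rx":0,"ry":0,"rz":-37.7},{"tx":0.282,"ty":0.219,"tz":-0.002,"rx":0,"ry":0,"rz":-37.7},{"tx":0.282,"ty":0.219,"tz":-0.002,"rx":0,"ry":0,"rz":-37.7}]' |grep -E "pos|wid"; python3 - <<'E'
from h import *
st();print(B(bot.observe()['tool_pos']));go(W(-.031,.0,.0435),67.4)
E
```

```text
tool_pos: [0.4941, 0.3577, 0.2591]
width: 0.0249
t 50.0 p [0.4941, 0.3577, 0.2591] q [-24.0, 45.0, -34.0, 74.0, 25.0, 69.0, 8.0] F [-0.9, -0.6, -1.2] w 0.0249 g 40.1
[-0.02539694 -0.00119549]
t [0.0053, 0.0008, 0.2156] r [0.1, -0.1, -0.6]
```

```bash
python3 -m handwheel '[{"tx":0.005,"ty":0.001,"tz":0.01,"rx":0,"ry":0,"rz":-0.7},{"tx":0.005,"ty":0.001,"tz":0.05,"rx":0,"ry":0,"rz":-0.7},{"tx":0.005,"ty":0.001,"tz":0.09,"rx":0,"ry":0,"rz":-0.7},{"tx":0.005,"ty":0.001,"tz":0.13,"rx":0,"ry":0,"rz":-0.7},{"tx":0.005,"ty":0.001,"tz":0.165,"rx":0,"ry":0,"rz":-0.7},{"tx":0.005,"ty":0.001,"tz":0.19,"rx":0,"ry":0,"rz":-0.7},{"tx":0.005,"ty":0.001,"tz":0.205,"rx":0,"ry":0,"rz":-0.7},{"tx":0.005,"ty":0.001,"tz":0.212,"rx":0,"ry":0,"rz":-0.7},{"tx":0.005,"ty":0.001,"tz":0.215,"rx":0,"ry":0,"rz":-0.7},{"tx":0.005,"ty":0.001,"tz":0.215,"rx":0,"ry":0,"rz":-0.7}]' |grep -E "pos|wid|ft"; python3 -m handwheel '[{"tx":0,"ty":0,"tz":0,"rx":0,"ry":0,"rz":0},{"tx":0,"ty":0,"tz":0,"rx":0,"ry":0,"rz":0},{"tx":0,"ty":0,"tz":0,"rx":0,"ry":0,"rz":0}]' 0.034|grep -E "pos|for|wid"; python3 -m handwheel '[{"tx":0,"ty":0,"tz":-0.03,"rx":0,"ry":0,"rz":0},{"tx":0,"ty":0,"tz":-0.07,"rx":0,"ry":0,"rz":0},{"tx":0,"ty":0,"tz":-0.12,"rx":0,"ry":0,"rz":0},{"tx":0,"ty":0,"tz":-0.17,"rx":0,"ry":0,"rz":0},{"tx":0,"ty":0,"tz":-0.215,"rx":0,"ry":0,"rz":0},{"tx":0,"ty":0,"tz":-0.22,"rx":0,"ry":0,"rz":0}]' 0.034|grep -E "pos|for|wid"
python3 - <<'E'
from h import *
print(B(bot.observe()['tool_pos']))
bot.capture('top');bot.capture('wrist')
for c in('top','wrist'): print(c,[(np.round(d['position'],3).tolist(),np.round(B(d['position']),3).tolist(),round(d['conf'],2)) for d in bot.find_in(c,'battery_a')][:6])
go(W(-.05,-.16,.26));go((.43,.0,.26))
E
```

```text
tool_pos: [0.4898, 0.3571, 0.0456]
ft_force: [-0.4, 0.0, -0.4]
width: 0.0251
tool_pos: [0.4899, 0.3571, 0.0454]
ft_force: [0.5, 0.6, 0.5]
width: 0.0341
grasp_force: 0.0
tool_pos: [0.4905, 0.358, 0.2703]
ft_force: [0.5, -0.0, -1.7]
width: 0.034
grasp_force: 0.0
[-0.02890173 -0.00224684]
top [([0.463, -0.414, 0.018], [0.242, -0.726], 0.57), ([0.199, -0.307, 0.017], [-0.042, -0.728], 0.48)]
wrist [([0.505, 0.406, 0.05], [-0.034, 0.048], 0.82), ([0.493, 0.355, 0.051], [-0.025, -0.004], 0.75), ([0.417, 0.268, 0.075], [-0.062, -0.113], 0.71)]
t [0.0207, -0.1561, 0.0041] r [0.0, 0.0, 0.0]
t [-0.0822, -0.352, 0.0043] r [0.0, 0.0, 0.0]
```

```bash
python3 -m handwheel '[{"tx":0.005,"ty":-0.04,"tz":0,"rx":0,"ry":0,"rz":0},{"tx":0.01,"ty":-0.08,"tz":0,"rx":0,"ry":0,"rz":0},{"tx":0.015,"ty":-0.12,"tz":0,"rx":0,"ry":0,"rz":7},{"tx":0.02,"ty":-0.156,"tz":0,"rx":0,"ry":0,"rz":14},{"tx":0,"ty":-0.196,"tz":0,"rx":0,"ry":0,"rz":21},{"tx":-0.02,"ty":-0.235,"tz":0,"rx":0,"ry":0,"rz":28},{"tx":-0.04,"ty":-0.275,"tz":0,"rx":0,"ry":0,"rz":35},{"tx":-0.062,"ty":-0.314,"tz":0,"rx":0,"ry":0,"rz":42},{"tx":-0.082,"ty":-0.352,"tz":0,"rx":0,"ry":0,"rz":49}]' 0.05|grep -E "pos"; python3 - <<'E'
from h import *
go((.45,-.44,.20),-38)
E
```

```text
tool_pos: [0.4294, -0.0016, 0.264]
t [-0.4232, -0.1163, 0.064] r [-0.1, 0.0, 56.1]
```

```bash
python3 -m handwheel '[{"tx":-0.045,"ty":-0.012,"tz":0,"rx":0,"ry":0,"rz":6.5},{"tx":-0.09,"ty":-0.025,"tz":0.005,"rx":0,"ry":0,"rz":13},{"tx":-0.135,"ty":-0.037,"tz":0.01,"rx":0,"ry":0,"rz":20},{"tx":-0.18,"ty":-0.05,"tz":0.02,"rx":0,"ry":0,"rz":27},{"tx":-0.225,"ty":-0.062,"tz":0.03,"rx":0,"ry":0,"rz":34},{"tx":-0.27,"ty":-0.074,"tz":0.04,"rx":0,"ry":0,"rz":41},{"tx":-0.315,"ty":-0.087,"tz":0.05,"rx":0,"ry":0,"rz":48},{"tx":-0.36,"ty":-0.1,"tz":0.06,"rx":0,"ry":0,"rz":56},{"tx":-0.4,"ty":-0.11,"tz":0.064,"rx":0,"ry":0,"rz":56},{"tx":-0.423,"ty":-0.116,"tz":0.064,"rx":0,"ry":0,"rz":56}]' 0.05|grep -E "pos"; python3 - <<'E'
from h import *
for b in bats('w22'):
    if b[-1]>.2: print(b);go((b[0],b[1],.005),b[4]-90)
E
```

```text
tool_pos: [0.4516, -0.4402, 0.1983]
(0.6832, -0.4605, 43, 39, -20.4, 'px', [558.0, 64.0], 'cop', np.float64(0.32))
t [0.1289, 0.1946, 0.1925] r [-0.0, 0.2, 72.5]
(0.4671, -0.4189, 47, 26, 51.4, 'px', [316.0, 187.0], 'cop', np.float64(0.33))
t [0.029, -0.0016, 0.1932] r [-0.1, 0.1, 0.7]
(0.3874, -0.5715, 32, 32, -30.6, 'px', [347.0, 355.0], 'cop', np.float64(0.99))
t [-0.1403, 0.0292, 0.1935] r [-0.0, 0.2, 82.7]
```

```bash
python3 -m handwheel '[{"tx":0.015,"ty":0,"tz":0.03,"rx":0,"ry":0,"rz":0},{"tx":0.031,"ty":-0.001,"tz":0.07,"rx":0,"ry":0,"rz":0.7},{"tx":0.031,"ty":-0.001,"tz":0.11,"rx":0,"ry":0,"rz":0.7},{"tx":0.031,"ty":-0.001,"tz":0.15,"rx":0,"ry":0,"rz":0.7},{"tx":0.031,"ty":-0.001,"tz":0.175,"rx":0,"ry":0,"rz":0.7},{"tx":0.031,"ty":-0.001,"tz":0.188,"rx":0,"ry":0,"rz":0.7},{"tx":0.031,"ty":-0.001,"tz":0.193,"rx":0,"ry":0,"rz":0.7},{"tx":0.031,"ty":-0.001,"tz":0.193,"rx":0,"ry":0,"rz":0.7}]' 0.05 40|grep -E "pos|ft"; python3 -m handwheel '[{"tx":0,"ty":0,"tz":0,"rx":0,"ry":0,"rz":0},{"tx":0,"ty":0,"tz":0,"rx":0,"ry":0,"rz":0},{"tx":0,"ty":0,"tz":0,"rx":0,"ry":0,"rz":0},{"tx":0,"ty":0,"tz":0,"rx":0,"ry":0,"rz":0}]' 0 40|grep -E "pos|for|wid"; python3 -m handwheel '[{"tx":0,"ty":0,"tz":-0.02,"rx":0,"ry":0,"rz":0},{"tx":0,"ty":0,"tz":-0.06,"rx":0,"ry":0,"rz":0},{"tx":0,"ty":0,"tz":-0.11,"rx":0,"ry":0,"rz":0},{"tx":0,"ty":0,"tz":-0.16,"rx":0,"ry":0,"rz":0},{"tx":0,"ty":0,"tz":-0.21,"rx":0,"ry":0,"rz":0},{"tx":0,"ty":0,"tz":-0.25,"rx":0,"ry":0,"rz":0},{"tx":0,"ty":0,"tz":-0.25,"rx":0,"ry":0,"rz":0}]' |grep -E "pos|for|wid"
python3 - <<'E'
from h import *
go((.44,.0,.26),20)
E
```

```text
tool_pos: [0.4713, -0.4123, 0.0078]
ft_force: [0.4, 0.2, 0.8]
tool_pos: [0.4717, -0.4127, 0.0091]
ft_force: [-1.0, 0.8, 7.1]
width: 0.0251
grasp_force: 39.5
tool_pos: [0.4725, -0.4133, 0.264]
ft_force: [0.4, -0.6, -1.8]
width: 0.0251
grasp_force: 39.7
t [0.304, -0.282, 0.0015] r [0.5, 0.3, -58.3]
```

```bash
python3 -m handwheel '[{"tx":0.034,"ty":-0.031,"tz":0,"rx":0,"ry":0,"rz":-6.8},{"tx":0.068,"ty":-0.063,"tz":0,"rx":0,"ry":0,"rz":-13.6},{"tx":0.101,"ty":-0.094,"tz":0,"rx":0,"ry":0,"rz":-20.4},{"tx":0.135,"ty":-0.125,"tz":0,"rx":0,"ry":0,"rz":-27.2},{"tx":0.169,"ty":-0.157,"tz":0,"rx":0,"ry":0,"rz":-34},{"tx":0.203,"ty":-0.188,"tz":0,"rx":0,"ry":0,"rz":-41},{"tx":0.237,"ty":-0.219,"tz":0,"rx":0,"ry":0,"rz":-48},{"tx":0.27,"ty":-0.25,"tz":0,"rx":0,"ry":0,"rz":-55},{"tx":0.304,"ty":-0.282,"tz":0,"rx":0,"ry":0,"rz":-62},{"tx":0.304,"ty":-0.282,"tz":0,"rx":0,"ry":0,"rz":-66}]' |grep -E "pos|wid"; python3 - <<'E'
from h import *
go(W(-.05,-.16,.26),67.4);go(W(-.031,-.048,.26),67.4)
E
```

```text
tool_pos: [0.438, 0.0064, 0.2586]
width: 0.0252
t [0.2015, 0.0774, -0.0011] r [0.1, -0.0, -39.0]
t [0.2572, 0.1764, -0.0008] r [0.1, -0.0, -39.0]
```

```bash
python3 -m handwheel '[{"tx":0.04,"ty":0.016,"tz":-0.002,"rx":0,"ry":0,"rz":-7.8},{"tx":0.08,"ty":0.032,"tz":-0.002,"rx":0,"ry":0,"rz":-15.6},{"tx":0.12,"ty":0.048,"tz":-0.002,"rx":0,"ry":0,"rz":-23.4},{"tx":0.16,"ty":0.064,"tz":-0.002,"rx":0,"ry":0,"rz":-31.2},{"tx":0.2015,"ty":0.0775,"tz":-0.002,"rx":0,"ry":0,"rz":-39},{"tx":0.22,"ty":0.11,"tz":-0.002,"rx":0,"ry":0,"rz":-39},{"tx":0.238,"ty":0.143,"tz":-0.002,"rx":0,"ry":0,"rz":-39},{"tx":0.257,"ty":0.176,"tz":-0.002,"rx":0,"ry":0,"rz":-39},{"tx":0.257,"ty":0.176,"tz":-0.002,"rx":0,"ry":0,"rz":-39},{"tx":0.257,"ty":0.176,"tz":-0.002,"rx":0,"ry":0,"rz":-39}]' |grep -E "pos|wid"; python3 - <<'E'
from h import *
print(B(bot.observe()['tool_pos']));go(W(-.031,-.048,.0435),67.4)
E
```

```text
tool_pos: [0.4748, 0.3105, 0.2596]
width: 0.0252
[-0.02508668 -0.0521476 ]
t [0.0059, 0.0041, 0.2161] r [-0.0, -0.0, -0.7]
```

```bash
python3 -m handwheel '[{"tx":0.006,"ty":0.004,"tz":0.01,"rx":0,"ry":0,"rz":-0.7},{"tx":0.006,"ty":0.004,"tz":0.05,"rx":0,"ry":0,"rz":-0.7},{"tx":0.006,"ty":0.004,"tz":0.09,"rx":0,"ry":0,"rz":-0.7},{"tx":0.006,"ty":0.004,"tz":0.13,"rx":0,"ry":0,"rz":-0.7},{"tx":0.006,"ty":0.004,"tz":0.165,"rx":0,"ry":0,"rz":-0.7},{"tx":0.006,"ty":0.004,"tz":0.19,"rx":0,"ry":0,"rz":-0.7},{"tx":0.006,"ty":0.004,"tz":0.205,"rx":0,"ry":0,"rz":-0.7},{"tx":0.006,"ty":0.004,"tz":0.213,"rx":0,"ry":0,"rz":-0.7},{"tx":0.006,"ty":0.004,"tz":0.216,"rx":0,"ry":0,"rz":-0.7},{"tx":0.006,"ty":0.004,"tz":0.216,"rx":0,"ry":0,"rz":-0.7}]' |grep -E "pos|wid|ft"; python3 -m handwheel '[{"tx":0,"ty":0,"tz":0,"rx":0,"ry":0,"rz":0},{"tx":0,"ty":0,"tz":0,"rx":0,"ry":0,"rz":0},{"tx":0,"ty":0,"tz":0,"rx":0,"ry":0,"rz":0}]' 0.034|grep -E "pos|for|wid"; python3 -m handwheel '[{"tx":0,"ty":0,"tz":-0.03,"rx":0,"ry":0,"rz":0},{"tx":0,"ty":0,"tz":-0.07,"rx":0,"ry":0,"rz":0},{"tx":0,"ty":0,"tz":-0.12,"rx":0,"ry":0,"rz":0},{"tx":0,"ty":0,"tz":-0.17,"rx":0,"ry":0,"rz":0},{"tx":0,"ty":0,"tz":-0.215,"rx":0,"ry":0,"rz":0},{"tx":0,"ty":0,"tz":-0.22,"rx":0,"ry":0,"rz":0}]' 0.034|grep -E "pos|for|wid"
python3 - <<'E'
from h import *
print(B(bot.observe()['tool_pos']))
for c in('top','side','wrist'):
    snap(c,'e_'+c)
    for n in('battery_a','rod_ball','lid_handle'): print(c,n,[(np.round(d['position'],3).tolist(),np.round(B(d['position']),3).tolist(),round(d['conf'],2)) for d in bot.find_in(c,n)][:6])
E
python3 -m handwheel '[{"tx":0.005,"ty":-0.04,"tz":0,"rx":0,"ry":0,"rz":0},{"tx":0.01,"ty":-0.08,"tz":0,"rx":0,"ry":0,"rz":0},{"tx":0.015,"ty":-0.12,"tz":0,"rx":0,"ry":0,"rz":0},{"tx":0.015,"ty":-0.16,"tz":0,"rx":0,"ry":0,"rz":0},{"tx":0.015,"ty":-0.16,"tz":0,"rx":0,"ry":0,"rz":0}]' | grep pos
python3 - <<'E'
from h import *
for c in('top','side'):
    snap(c,'f_'+c)
    for n in('battery_a','rod_ball','rod_tip','lid_handle','solder_reel','heat_sink','flux_tin'): print(c,n,[(np.round(d['position'],3).tolist(),np.round(B(d['position']),3).tolist(),round(d['conf'],2)) for d in bot.find_in(c,n)][:4])
E
```

```text
tool_pos: [0.4712, 0.3164, 0.0442]
ft_force: [-0.6, 0.5, 0.4]
width: 0.0248
tool_pos: [0.4714, 0.3165, 0.0443]
ft_force: [-0.9, -0.7, -0.5]
width: 0.0339
grasp_force: 0.0
tool_pos: [0.472, 0.3175, 0.2691]
ft_force: [0.1, 1.0, -0.8]
width: 0.0342
grasp_force: 0.0
[-0.03036683 -0.04680007]
top battery_a [([0.195, -0.31, 0.019], [-0.045, -0.732], 0.68)]
top rod_ball []
top lid_handle [([0.58, 0.295, 0.146], [0.078, -0.026], 0.7)]
side battery_a [([0.48, 0.316, 0.051], [-0.022, -0.045], 0.76), ([0.496, 0.36, 0.052], [-0.025, 0.002], 0.75), ([0.189, -0.294, 0.018], [-0.056, -0.72], 0.55), ([0.511, 0.404, 0.052], [-0.028, 0.048], 0.53)]
side rod_ball []
side lid_handle [([0.572, 0.357, 0.206], [0.047, 0.028], 0.92)]
wrist battery_a [([0.493, 0.356, 0.05], [-0.026, -0.003], 0.65), ([0.502, 0.406, 0.049], [-0.037, 0.046], 0.58), ([0.474, 0.311, 0.056], [-0.026, -0.052], 0.57)]
wrist rod_ball [([0.584, 0.407, 0.119], [0.039, 0.079], 0.73)]
wrist lid_handle [([0.534, 0.305, 0.214], [0.032, -0.035], 0.77)]
tool_pos: [0.3947, 0.1705, 0.264]
top battery_a [([0.198, -0.309, 0.018], [-0.043, -0.731
[... 367 characters left out ...]
.366, 0.119], [0.028, 0.03], 0.36)]
top heat_sink [([0.421, -0.511, 0.022], [0.241, -0.831], 0.4)]
top flux_tin [([0.388, -0.565, 0.021], [0.231, -0.894], 0.8)]
side battery_a [([0.497, 0.359, 0.05], [-0.024, 0.001], 0.82), ([0.54, 0.361, 0.054], [0.015, 0.02], 0.64), ([0.478, 0.314, 0.051], [-0.023, -0.047], 0.49)]
side rod_ball []
side rod_tip [([0.585, 0.411, 0.102], [0.038, 0.083], 0.61), ([0.613, -0.298, 0.044], [0.336, -0.561], 0.59)]
side lid_handle [([0.574, 0.354, 0.208], [0.05, 0.026], 0.9)]
side solder_reel [([0.609, -0.298, 0.04], [0.332, -0.563], 0.83)]
side heat_sink [([0.422, -0.516, 0.021], [0.243, -0.836], 0.71)]
side flux_tin [([0.388, -0.555, 0.02], [0.227, -0.885], 0.53)]
```

```bash
python3 -c "
from h import *
st();print(bot.close_job())"
```

```text
t 61.75 p [0.3958, 0.1745, 0.2639] q [-5.0, 29.0, -38.0, 109.0, 23.0, 50.0, 13.0] F [0.5, -0.9, 0.4] w 0.0342 g 0.0
the job is handed in; nothing more can be done
None
```

I handed the job in at 61.75 s with no verdict returned: keys pressed round, square, bar; lid resting at about 1.22 rad, which fits the prop rod though I could not see its tip in the slot; all three batteries in the box; the blue look-alike and other bench things not moved.

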